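# Stand a toppled reagent bottle on the balance and tare it to zero

## Task

The small reagent bottle has been knocked over, and it has to be tared so that what is taken out of it can be weighed by difference. Stand it up on the worktop and let go of it, so that it can be taken again from above and go down through the open top of the balance's clear shield, then set it gently upright on the pan, without driving the pan down to its stop, and let go. With the bottle standing free there, turn the tare knob until the dial's zero mark lies under the pointer, and leave the conical flask and the crucible where they are.

Things in the scene. Friction and masses are not known exactly. Their poses are not given: they have to be found in the camera images.
- bottle: Loose round reagent bottle, white with paper label, black cap (fixed), 95 mm tall, 110 to 190 g; starts lying. Origin: centre of its underside; z runs from base to cap. Body 49 mm in diameter, straight from z = 0 to 50 mm, shoulder up to 66 mm, neck 25 mm, cap 26 mm in diameter at z = 79 to 95 mm. At the cap, fingertips lower than z = 77 mm would meet the shoulder.
- balance: White top-pan balance, fixed, 294 mm deep (its x), 172 mm wide (y), housing 64 mm high. Origin: centre of its underside; x points from the dial in front to the pan behind. The front slopes 18 degrees down to the robot and carries the dial, centre at x = -76, y = 0, z = 43.5 mm, in a dark fixed rim of 129 mm diameter under a clear cover 10.5 mm above the slope. The pan axis is at x = 75, y = 0 mm.
- shield_rim (a point): Centre of the open top of the round clear draught shield, fixed to the balance, bright collar: inside radius 68, wall 3 mm, 143 mm above the worktop, 59 mm above the empty pan. The pan is reached only from above through it: a tilted gripper that holds the bottle's body does not get in, a gripper pointing down that holds the cap does.
- pan_top (a point): Centre of the top of the round steel balance pan (95 mm across), 84 mm above the worktop when empty; z up. It moves with the pan.
- pan (a joint): How far the pan is down from its empty place, m. Spring-borne, 245 N/m, well damped: 4.5 to 7.5 mm with the bottle standing on it; at 15 mm it meets its stop. Dropping the bottle from a height or pressing on it drives it to the stop.
- pointer (a joint): Angle of the dial's black pointer, rad, clockwise as seen from above; 0 with the pan empty (pointing up the slope, towards the pan), driven by the pan: 314 rad per m of pan travel, so 1.4 to 2.4 rad with the bottle standing free on the pan. It follows the load within about 0.5 s.
- tare_knob (a joint): Angle of the tare knob with the dial plate that is fixed to it, rad, clockwise as seen from above, -6.2 to 6.2; at 0 the zero mark points up the slope. Where it equals the pointer angle (or differs from it by a full turn) the dial reads zero. Light friction (0.03 N m) holds it where it is left.
- knob_grip (a point): Point on the axis of the black fluted tare knob (36 mm in diameter) in the middle of the dial, where the finger pads grip. z: knob axis, square to the sloping dial, leaning 18 degrees to the robot; x: from the axis to the zero mark, turning with the knob. Along z the knob reaches from -20 to +8 mm, the clear dial cover lies at -23.5 mm. One grasp turns it at most about 1.5 rad.
- zero_mark (a point): Red zero arrow on the white dial plate, 48 mm from the knob axis; a short red line on top of the knob points the same way. One of 50 divisions of the dial is 7.2 degrees, 6 mm out there.
- pointer_tip (a point): Tip of the thin black pointer, 48 mm from the knob axis, just over the dial plate. At zero it coincides with point zero_mark.
- conical_flask: Bystander: loose glass conical flask, 64 mm across, 102 mm tall, standing; origin at the centre of its underside.
- crucible: Bystander: loose small white porcelain crucible, 45 mm across, 36 mm tall; origin at the centre of its underside.
There are look-alikes about, which are no part of the job. What is shaped like the bottle but brown or turquoise is not meant.

How it is judged:
By the outcome, as a careful person would: the job done as asked, in the order asked, and still so for the second after the job is handed in, with the robot touching nothing.
It also fails if it takes over 72 s, if anything falls off the work surface, if the arm or the gripper's body presses on something with over 40 N, if the wrist force passes 120 N, or if a joint passes its speed limit or range.

## Robot

A 6-joint arm with a two-finger parallel gripper is mounted at the origin on a cart in front of the work surface, level with it; the furniture and walls round the work are solid. World frame = base frame: x ahead of the robot, y to its left, z up, the work surface at z = 0. Lengths are in mm, angles in rad, forces in N, time in s.
With the tool pointing down it reaches from about 400 to 925 mm from the base axis. Payload 12.5 kg.
Tool frame: the origin (TCP) lies midway between the tips of the shut fingers; the grasp point (between the pads) lies 19 mm behind it; z points along the fingers, y is the line along which they close (so a half turn about z gives the same grasp; the last joint's range is limited). The gripper opens to 95 mm and grips with 3 to 60 N. Pads are 20 mm wide; open, the fingers measure 119 mm over their backs; the gripper's body (75 mm by 180 mm) begins 59 mm behind the grasp point.
Start: joints at [-1.226, 0.491, 1.559, -0, 1.092, -0.106], TCP at [272.328, -562.569, 214.661] pointing down, gripper open.
Joint ranges: [-3.1, 3.1], [-0.84, 2.19], [0.05, 2.79], [-1.13, 4.28], [0.06, 2.93], [-2.69, 2.69]. Speed limits (rad/s): [2.22, 2.22, 2.79, 3.14, 3.14, 3.14].

## Interface

Orientations are given as [roll, pitch, yaw] about the fixed x, y, z axes, in that order (R = Rz(yaw) Ry(pitch) Rx(roll)).
In Python, from cell import * gives the robot as it stands. The module is installed in compiled form; this text tells all that it offers.
- The arm moves only by the tool arm_command, never from a script. Its arguments are lists of equal length, an entry for each row: "delta_pos": the shift along the world's x, y, z in units of 250 mm (1.0 is 250 mm), a list of three; "delta_rot": the turn, a rotation vector about the world's x, y, z in units of 90 degrees (1.0 is 90 degrees), a list of three; "claw": the closure, from 0 (fully open) to 1 (shut). In form: {"delta_pos": [[tx, ty, tz], ...], "delta_rot": [[wx, wy, wz], ...], "claw": [claw, ...]}. A call has exactly 5 rows; each row is the pose to reach, as a shift and turn from the pose commanded when the call began; what a row does not reach only later rows make up. A row lasts 1/12 s, in which the tool goes at most 41.7 mm and 7.16 degrees, less where a joint would pass 70% of its speed; a pose out of reach is approached as far as the arm can. A call with a number of a shift or a turn outside -1 to 1 is refused whole. A call with a gripper value outside its range is refused whole. The fingers move at their own pace and stop on an object; the grip force is fixed at half the most. Time passes only in rows, so rows that repeat a pose let the fingers close, or fill a call up. It gives the time, the measured TCP pose, the force, the opening and the grip force at its end, in the units of the state.
- state(): the state, without advancing time (a new reading comes with each control period).
- read_camera(name): name is "side" or "top" or "wrist"; returns the picture (480x640x3 uint8, red, green, blue); there is no depth.
- calibration(name): a dict with "camera_matrix" (3x3 intrinsics, pixels), "T" (4x4, takes a point from camera to world coordinates). Camera axes: x right, y down, z forward; pixel columns grow to the right and rows downward; lengths in mm; the calibration is good to about 2 mm. A picture is of the moment at which its call begins: read the wrist's pose just before it. calibration takes no time and is no camera call; for the wrist camera it gives the pose at the moment of the call.
- job_done(): hands the job in; it is judged then, once.
The state is a dict: "t": time; "joints": joint angles; "qvel": joint speeds; "tau": joint torques, N m; "eef_pos": TCP position; "tcp_rot": TCP orientation; "ft_force": force on the tool from outside, world axes, zero at the start; "moment": the same for the moment, N m; "opening": opening from 0.0 (shut) to 1.0 (fully open); "grip_force": force on a finger pad.
Only numpy, scipy, OpenCV 4.12 (cv2) and the standard library are available. Lean on these libraries where they do the work, as an engineer would, in place of code of your own. Each camera call takes 0.05 s, during which the arm holds its last target. There are 200 camera calls.

## Working session

There is one attempt and no reset: what is moved stays moved. The work goes in short steps, Python scripts to look and compute and a tool call to move; the robot and the scene stay as the last step left them, time stands still between calls to the robot, and variables do not carry over. Pictures are saved under pics/ and viewed, at most 10 in all, crops included, and the job is handed in when it is done.

Besides the shell and the picture viewer there is one more tool, called as name(argument=value, ...) on one line, values as JSON. arm_command: Moves the arm, as the interface text tells. Shifts and turns lie within -1 to 1; 1 stands for 250 mm of shift or 90 degrees of turn. Its arguments: {"type":"object","properties":{"delta_pos":{"type":"array"},"delta_rot":{"type":"array"},"claw":{"type":"array"}},"required":["delta_pos","delta_rot","claw"]}

```bash
mkdir -p pics; cat > h.py <<'E'
from cell import *
import numpy as np, cv2
def cast(name,px,z,cal=None):
    c=cal or calibration(name); K=np.array(c["camera_matrix"]);T=np.array(c["T"])
    d=T[:3,:3]@np.linalg.inv(K)@np.array([px[0],px[1],1.]); o=T[:3,3]
    return o+d*(z-o[2])/d[2]
def proj(name,P,cal=None):
    c=cal or calibration(name); K=np.array(c["camera_matrix"]);T=np.array(c["T"])
    p=K@(T[:3,:3].T@(np.array(P,float)-T[:3,3])); return p[:2]/p[2]
E
python3 - <<'E'
from h import *
for n in("top","side"):
    a=read_camera(n); cv2.imwrite(f"pics/{n}0.png",a[:,:,::-1]); c=calibration(n); print(n,np.round(c["T"],3).tolist(),np.round(c["camera_matrix"],0).tolist())
print(state())
E
```

```text
top [[0.016, -0.997, 0.081, 367.949], [-1.0, -0.015, 0.007, 88.552], [-0.006, -0.081, -0.997, 1883.992], [0.0, 0.0, 0.0, 1.0]] [[574.0, 0.0, 325.0], [0.0, 574.0, 241.0], [0.0, 0.0, 1.0]]
side [[0.999, -0.023, 0.044, 445.45], [-0.048, -0.654, 0.755, -1118.931], [0.012, -0.756, -0.654, 1159.032], [0.0, 0.0, 0.0, 1.0]] [[507.0, 0.0, 309.0], [0.0, 507.0, 248.0], [0.0, 0.0, 1.0]]
{'t': 0.1, 'joints': array([-1.22558788e+00,  4.91507762e-01,  1.55939005e+00,  4.81327947e-06,
        1.09173229e+00, -1.05599326e-01]), 'qvel': array([ 0.00023275, -0.00172635, -0.00122256, -0.00052217,  0.00033577,
       -0.00060386]), 'tau': array([ 2.84202877e-03, -6.13625336e+01, -2.58605111e+01,  6.94022002e-02,
        4.70105815e-02, -4.15643490e-05]), 'eef_pos': array([ 272.25362238, -562.33708272,  214.11439277]), 'tcp_rot': array([-3.14056143e+00, -1.13596134e-04,  4.50805496e-01]), 'ft_force': array([-0.44406146,  0.38880376,  0.43448757]), 'moment': array([-0.00569422, -0.07091071,  0.00770885]), 'grip_force': 0.0, 'opening': 1.0007168679951086}
```

View pics/top0.png

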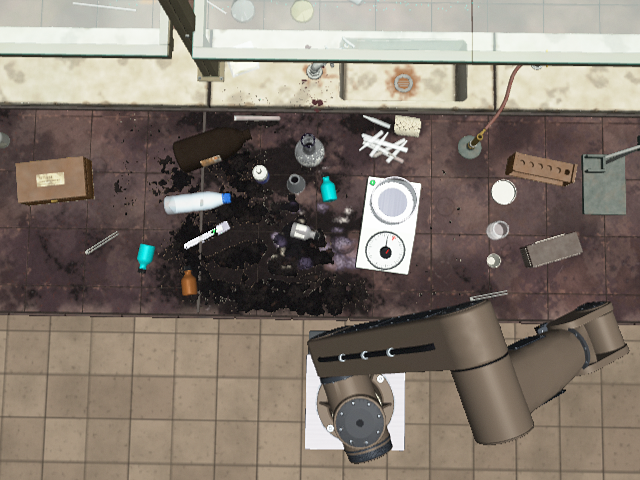

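View pics/side0.png

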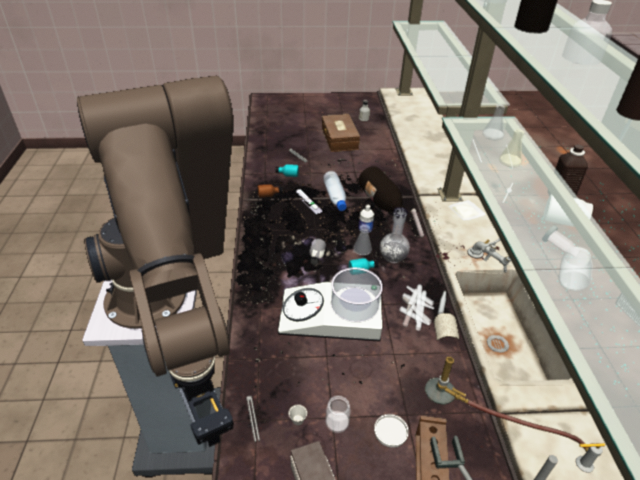

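Candidates in the top view are white lying (302,231), white standing (260,172), turquoise (329,188) and (146,256), and brown (189,283). The white lying one fits the description; I'll confirm it in an enlarged crop.

```bash
python3 - <<'E'
from h import *
a=cv2.imread("pics/top0.png");b=cv2.imread("pics/side0.png")
A=cv2.resize(a[205:265,270:350],(400,300),interpolation=3); B=cv2.resize(b[220:280,290:370],(400,300),interpolation=3)
C=cv2.resize(a[170:280,345:425],(400,550),interpolation=3)
L=np.vstack([A,B]); C=cv2.resize(C,(400,600)); cv2.imwrite("pics/c0.png",np.hstack([L,C]))
for n,p,z in(("bottle",(302,231),24),("dial",(386,251),43),("pan",(394,201),143),("flask",(296,183),50),("cruc",(494,261),20),("turq",(329,188),24),("roundflask",(309,150),50)):
    print(n,cast("top",p,z).round(0))
E
```

```text
bottle [551. 176.  24.]
dial [489. -96.  43.]
pan [ 636. -110.  143.]
flask [704. 197.  50.]
cruc [ 463. -449.   20.]
turq [694.  90.  24.]
roundflask [813. 157.  50.]
```

View pics/c0.png

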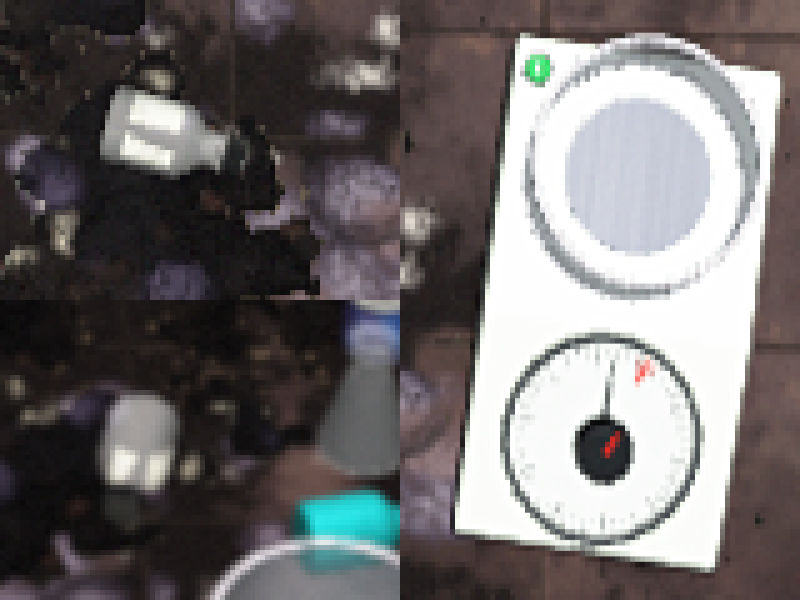

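The white bottle with the paper label and black cap lies at top (302,231), with its cap to the right (world -y). The others are the wrong colour or are standing. Moving there now.

arm_command(delta_pos=[[0.25,0.7,0.3],[0.25,0.7,0.3],[0.25,0.7,0.3],[0.25,0.7,0.3],[0.25,0.7,0.3]], delta_rot=[[0,0,0.2],[0,0,0.2],[0,0,0.2],[0,0,0.2],[0,0,0.2]], claw=[0,0,0,0,0])

```text
t: 0.52
eef_pos: [335.2, -385.2, 290.4]
tcp_rot: [-3.142, -0.0, 0.766]
ft_force: [0.4, -0.4, 0.1]
opening: 0.993
grip_force: 0.0
```

arm_command(delta_pos=[[0.25,0.75,0.1],[0.25,0.75,0.1],[0.25,0.75,0.1],[0.25,0.75,0.1],[0.25,0.75,0.1]], delta_rot=[[0,0,0.2],[0,0,0.2],[0,0,0.2],[0,0,0.2],[0,0,0.2]], claw=[0,0,0,0,0])

```text
t: 0.93
eef_pos: [397.5, -197.5, 315.1]
tcp_rot: [3.141, -0.0, 1.08]
ft_force: [0.5, -0.8, 0.6]
opening: 0.997
grip_force: 0.0
```

arm_command(delta_pos=[[0.25,0.75,0],[0.25,0.75,0],[0.25,0.75,0],[0.25,0.75,0],[0.25,0.75,0]], delta_rot=[[0,0,0.19],[0,0,0.19],[0,0,0.19],[0,0,0.19],[0,0,0.19]], claw=[0,0,0,0,0])

```text
t: 1.35
eef_pos: [460.0, -9.7, 314.7]
tcp_rot: [3.141, -0.0, 1.379]
ft_force: [1.6, -0.4, 0.4]
opening: 1.001
grip_force: 0.0
```

arm_command(delta_pos=[[0.25,0.7,-0.2],[0.25,0.7,-0.2],[0.25,0.7,-0.2],[0.25,0.7,-0.2],[0.25,0.7,-0.2]], delta_rot=[[0,0,0],[0,0,0],[0,0,0],[0,0,0],[0,0,0]], claw=[0,0,0,0,0])

```text
t: 1.77
eef_pos: [522.5, 165.7, 263.2]
tcp_rot: [-3.14, 0.0, 1.379]
ft_force: [1.0, -0.4, 0.2]
opening: 0.999
grip_force: 0.0
```

```bash
python3 - <<'E'
from h import *
c=calibration("wrist"); a=read_camera("wrist"); cv2.imwrite("pics/w1.png",a[:,:,::-1]); np.save("w1.npy",a)
print(np.round(c["T"],3).tolist(),np.round(c["camera_matrix"],0).tolist(), state()["joints"].round(3))
import pickle; pickle.dump(c,open("w1.pkl","wb"))
h=cv2.cvtColor(a,cv2.COLOR_RGB2HSV); m=((h[...,2]>130)&(h[...,1]<45)).astype(np.uint8)
n,l,s,ce=cv2.connectedComponentsWithStats(cv2.morphologyEx(m,cv2.MORPH_OPEN,np.ones((5,5))))
for i in range(1,n):
    if s[i,4]>1500: print(s[i],ce[i], cv2.minAreaRect(cv2.findNonZero((l==i).astype(np.uint8))))
print(proj("wrist",(551,176,24),c))
E
```

```text
[[0.982, -0.182, -0.055, 538.353], [-0.19, -0.942, -0.276, 243.603], [-0.001, 0.281, -0.96, 432.789], [0.0, 0.0, 0.0, 1.0]] [[391.0, 0.0, 315.0], [0.0, 391.0, 240.0], [0.0, 0.0, 1.0]] [1.890e-01 3.370e-01 1.681e+00 1.000e-03 1.126e+00 3.800e-01]
[   0   57   54   74 2729] [19.85122756 96.33638695] ((20.21352767944336, 92.13926696777344), (69.06501770019531, 55.15930938720703), 78.11134338378906)
[ 554  105   86  106 6464] [600.82023515 161.95281559] ((596.5, 157.5), (105.0, 85.0), 90.0)
[ 455  121   53   42 1543] [479.09332469 143.45819831] ((480.6398620605469, 142.61245727539062), (38.710540771484375, 50.63584518432617), 80.78897094726562)
[   0  124   89  134 8051] [ 34.52155012 189.16507266] ((26.958023071289062, 186.30682373046875), (116.70706939697266, 98.7320327758789), 70.14479064941406)
[ 312  150   49   78 3073] [335.41718191 183.95867231] ((335.49322509765625, 188.64254760742188), (46.9943733215332, 77.53119659423828), 2.726310968399048)
[ 407  207  104  121 3815] [454.67129751 279.51585845] ((445.036376953125, 280.50067138671875), (151.47579956054688, 77.56321716308594), 46.041622161865234)
[   0  257   45   58 1907] [ 18.05663346 288.4609334 ] ((22.0, 285.5), (57.0, 44.0), 90.0)
[ 251  267   96   74 4463] [297.99395026 308.18754201] ((298.20172119140625, 301.4293212890625), (73.81358337402344, 93.48545837402344), 86.633544921875)
[   96   361   438    70 18525] [332.03136302 386.51017544] ((314.5, 395.5), (69.0, 437.0), 90.0)
[339.38449529 188.99922754]
```

View pics/w1.png

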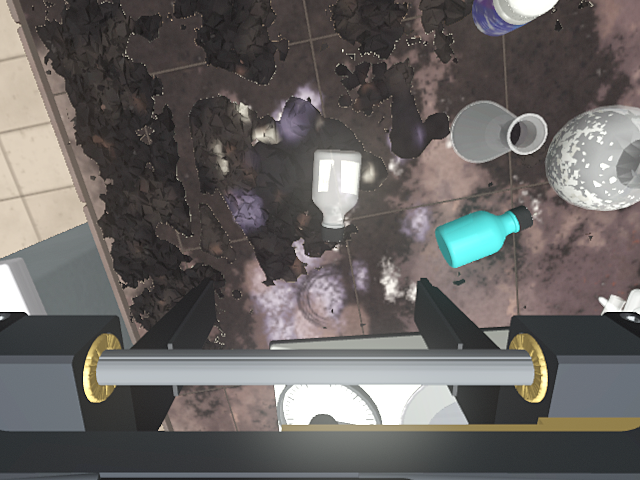

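The wrist view shows the white bottle: base edge near (337,150), body edges at columns 312 to 361, cap end near (336,241). The turquoise look-alike is at (475,240).

```bash
python3 - <<'E'
from h import *
import pickle; c=pickle.load(open("w1.pkl","rb"))
for z in (10,24.5,40):
  print(z,[cast("",p,z,c).round(1).tolist() for p in((336.5,150),(336.5,188),(335,228),(335,241),(312.5,180),(361,180))])
E
```

```text
10 [[555.6, 215.0, 10.0], [548.6, 175.4, 10.0], [539.1, 131.6, 10.0], [536.4, 116.7, 10.0], [524.7, 188.8, 10.0], [576.0, 178.8, 10.0]]
24.5 [[555.0, 215.9, 24.5], [548.2, 177.7, 24.5], [539.0, 135.4, 24.5], [536.5, 121.0, 24.5], [525.1, 190.7, 24.5], [574.7, 181.1, 24.5]]
40 [[554.4, 217.0, 40.0], [547.8, 180.2, 40.0], [539.0, 139.5, 40.0], [536.5, 125.7, 40.0], [525.6, 192.7, 40.0], [573.3, 183.4, 40.0]]
```

arm_command(delta_pos=[[0.01,-0.26,-0.45],[0.01,-0.26,-0.45],[0.01,-0.26,-0.45],[0.01,-0.26,-0.45],[0.01,-0.26,-0.45]], delta_rot=[[0.34,-0.066,0],[0.34,-0.066,0],[0.34,-0.066,0],[0.34,-0.066,0],[0.34,-0.066,0]], claw=[0,0,0,0,0])

```text
t: 2.23
eef_pos: [524.4, 96.6, 150.5]
tcp_rot: [-3.139, -0.537, 1.376]
ft_force: [1.4, 0.8, 0.1]
opening: 0.999
grip_force: 0.0
```

arm_command(delta_pos=[[0.052,0.124,-0.27],[0.052,0.124,-0.27],[0.052,0.124,-0.27],[0.052,0.124,-0.27],[0.052,0.124,-0.27]], delta_rot=[[0.151,-0.029,0],[0.151,-0.029,0],[0.151,-0.029,0],[0.151,-0.029,0],[0.151,-0.029,0]], claw=[0,0,0,0,0])

```text
t: 2.65
eef_pos: [537.5, 128.3, 84.2]
tcp_rot: [-3.135, -0.774, 1.374]
ft_force: [0.7, -0.4, 0.5]
opening: 1.0
grip_force: 0.0
```

```bash
cat > s.py <<'E'
from h import *
from scipy.spatial.transform import Rotation as R
s=state(); r=R.from_euler("xyz",s["tcp_rot"]).as_matrix()
print(s["t"],"pos",s["eef_pos"].round(1),"x",r[:,0].round(3),"y",r[:,1].round(3),"z",r[:,2].round(3),"grasp",(s["eef_pos"]-19*r[:,2]).round(1),"j",s["joints"].round(2),"F",s["ft_force"].round(1),"op",round(s["opening"],3),"g",round(s["grip_force"],1))
E
python3 s.py
```

```text
2.65 pos [537.5 128.3  84.2] x [0.14  0.701 0.699] y [ 0.982 -0.191 -0.004] z [ 0.13   0.687 -0.715] grasp [535.  115.2  97.8] j [-0.25  0.65  2.03  1.09  0.9  -0.95] F [ 0.7 -0.4  0.5] op 1.0 g 0.0
```

arm_command(delta_pos=[[0.014,0.07,-0.072],[0.028,0.14,-0.142],[0.042,0.21,-0.214],[0.05,0.25,-0.255],[0.056,0.28,-0.284]], delta_rot=[[0,0,0],[0,0,0],[0,0,0],[0,0,0],[0,0,0]], claw=[0,0,0,0,0])

```text
t: 3.07
eef_pos: [552.0, 200.0, 14.6]
tcp_rot: [-3.141, -0.774, 1.381]
ft_force: [0.1, -0.1, -0.4]
opening: 0.996
grip_force: 0.0
```

arm_command(delta_pos=[[0,0,0],[0,0,0],[0,0,0],[0,0,0],[0,0,0]], delta_rot=[[0,0,0],[0,0,0],[0,0,0],[0,0,0],[0,0,0]], claw=[0.6,0.6,0.6,0.6,0.6])

```text
t: 3.48
eef_pos: [552.1, 198.0, 14.5]
tcp_rot: [-3.14, -0.775, 1.377]
ft_force: [0.0, -0.7, -0.4]
opening: 0.707
grip_force: 0.0
```

```bash
python3 s.py
```

```text
3.4833 pos [552.1 198.   14.5] x [0.137 0.701 0.7  ] y [ 0.982 -0.191 -0.001] z [ 0.133  0.687 -0.714] grasp [549.5 185.   28.1] j [-0.11  0.79  2.02  1.32  0.8  -1.09] F [ 0.  -0.7 -0.4] op 0.707 g 0.0
```

arm_command(delta_pos=[[0,0.004,-0.01],[0,0.004,-0.01],[0,0.004,-0.01],[0,0.004,-0.01],[0,0.004,-0.01]], delta_rot=[[0,0,0],[0,0,0],[0,0,0],[0,0,0],[0,0,0]], claw=[0.7,0.7,1,1,1])

```text
t: 3.9
eef_pos: [551.7, 199.5, 11.2]
tcp_rot: [-3.138, -0.775, 1.376]
ft_force: [-0.2, -1.0, -0.5]
opening: 0.504
grip_force: 29.9
```

arm_command(delta_pos=[[0,0,0],[0,0,0],[0,0,0],[0,0,0],[0,0,0]], delta_rot=[[0,0,0],[0,0,0],[0,0,0],[0,0,0],[0,0,0]], claw=[1,1,1,1,1])

```text
t: 4.32
eef_pos: [551.7, 199.7, 11.2]
tcp_rot: [-3.138, -0.775, 1.377]
ft_force: [-0.4, -0.5, -0.3]
opening: 0.506
grip_force: 29.9
```

arm_command(delta_pos=[[0,0,0.1],[0,0,0.2],[0,0,0.3],[0,0,0.3],[0,0,0.3]], delta_rot=[[0,0,0],[0,0,0],[0,0,0],[0,0,0],[0,0,0]], claw=[1,1,1,1,1])

```text
t: 4.73
eef_pos: [552.0, 199.6, 87.2]
tcp_rot: [3.142, -0.775, 1.379]
ft_force: [0.4, 0.1, -1.2]
opening: 0.507
grip_force: 29.9
```

```bash
python3 s.py
```

```text
4.7333 pos [552.  199.6  87.2] x [0.136 0.701 0.7  ] y [ 0.982 -0.19   0.   ] z [ 0.133  0.687 -0.714] grasp [549.4 186.6 100.8] j [-0.1   0.65  2.    1.18  0.85 -0.89] F [ 0.4  0.1 -1.2] op 0.507 g 29.9
```

arm_command(delta_pos=[[0.1,-0.16,0.35],[0.1,-0.16,0.35],[0.1,-0.16,0.35],[0.1,-0.16,0.35],[0.1,-0.16,0.35]], delta_rot=[[-0.383,0.074,0],[-0.383,0.074,0],[-0.383,0.074,0],[-0.383,0.074,0],[-0.383,0.074,0]], claw=[1,1,1,1,1])

```text
t: 5.15
eef_pos: [578.9, 157.8, 176.0]
tcp_rot: [3.141, -0.267, 1.378]
ft_force: [-1.0, -0.6, -2.6]
opening: 0.506
grip_force: 29.9
```

arm_command(delta_pos=[[0,0,0],[0,0,0],[0,0,0],[0,0,0],[0,0,0]], delta_rot=[[-0.108,0.021,0.32],[-0.108,0.021,0.32],[-0.108,0.021,0.32],[-0.108,0.021,0.32],[-0.108,0.021,0.32]], claw=[1,1,1,1,1])

```text
t: 5.57
eef_pos: [576.5, 160.4, 172.2]
tcp_rot: [-3.091, -0.106, 1.882]
ft_force: [0.1, 0.6, -2.0]
opening: 0.508
grip_force: 29.9
```

arm_command(delta_pos=[[0,0,0],[0,0,0],[0,0,0],[0,0,0],[0,0,0]], delta_rot=[[0,0,0.39],[0,0,0.39],[0,0,0.39],[0,0,0.39],[0,0,0.39]], claw=[1,1,1,1,1])

```text
t: 5.98
eef_pos: [576.2, 159.7, 172.4]
tcp_rot: [-3.093, -0.109, 2.492]
ft_force: [0.2, -1.0, -1.5]
opening: 0.503
grip_force: 29.9
```

```bash
python3 s.py; cat > t.py <<'E'
from h import *
from scipy.spatial.transform import Rotation as R
s=state(); r=R.from_euler("xyz",s["tcp_rot"]).as_matrix()
b=np.arctan2(s["eef_pos"][1],s["eef_pos"][0]); u=np.array([np.cos(b),np.sin(b),0]); up=np.array([0,0,1.])
z=.714*u-.70*up; z/=np.linalg.norm(z); x=-.70*u-.714*up; x/=np.linalg.norm(x); F=np.c_[x,np.cross(z,x),z]
print("rot units",(R.from_matrix(F@r.T).as_rotvec()/(np.pi/2)).round(3), "bearing",b, "final z",z.round(3))
E
python3 t.py
```

```text
5.9833 pos [576.2 159.7 172.4] x [-0.792  0.601  0.109] y [ 0.6    0.799 -0.048] z [-0.115  0.027 -0.993] grasp [578.4 159.2 191.3] j [ 0.14  0.54  1.6   0.05  1.11 -0.81] F [ 0.2 -1.  -1.5] op 0.503 g 29.9
rot units [-0.082 -0.591  0.555] bearing 0.2703252134943635 final z [ 0.688  0.191 -0.7  ]
```

arm_command(delta_pos=[[0,0,0],[0,0,0],[0,0,0],[0,0,0],[0,0,0]], delta_rot=[[-0.037,-0.266,0.25],[-0.037,-0.266,0.25],[-0.037,-0.266,0.25],[-0.037,-0.266,0.25],[-0.037,-0.266,0.25]], claw=[1,1,1,1,1])

```text
t: 6.4
eef_pos: [575.2, 159.7, 172.8]
tcp_rot: [3.056, 0.294, 2.877]
ft_force: [1.4, 0.0, -0.7]
opening: 0.507
grip_force: 29.9
```

arm_command(delta_pos=[[0,0,0],[0,0,0],[0,0,0],[0,0,0],[0,0,0]], delta_rot=[[-0.037,-0.266,0.25],[-0.037,-0.266,0.25],[-0.037,-0.266,0.25],[-0.037,-0.266,0.25],[-0.037,-0.266,0.25]], claw=[1,1,1,1,1])

```text
t: 6.82
eef_pos: [574.7, 162.9, 174.6]
tcp_rot: [3.041, 0.581, -3.118]
ft_force: [0.1, 0.3, -1.7]
opening: 0.507
grip_force: 29.9
```

arm_command(delta_pos=[[0,0,0],[0,0,0],[0,0,0],[0,0,0],[0,0,0]], delta_rot=[[-0.008,-0.059,0.055],[-0.008,-0.059,0.055],[-0.008,-0.059,0.055],[-0.008,-0.059,0.055],[-0.008,-0.059,0.055]], claw=[1,1,1,1,1])

```text
t: 7.23
eef_pos: [578.7, 166.3, 185.2]
tcp_rot: [3.068, 0.652, -3.023]
ft_force: [-0.2, -0.3, -0.4]
opening: 0.505
grip_force: 29.9
```

```bash
python3 s.py; python3 t.py; python3 - <<'E'
from h import *
a=cv2.resize(read_camera("side")[120:360,220:540],(800,600),interpolation=3); cv2.imwrite("pics/s2.png",a[:,:,::-1])
E
```

```text
7.2333 pos [578.7 166.3 185.2] x [-0.789 -0.094 -0.607] y [-0.163  0.985  0.059] z [ 0.592  0.145 -0.792] grasp [567.5 163.5 200.2] j [ 0.14  0.36  2.1   1.1   0.07 -2.65] F [-0.2 -0.3 -0.4] op 0.505 g 29.9
rot units [-0.017 -0.096  0.071] bearing 0.2797811832829373 final z [ 0.686  0.197 -0.7  ]
```

View pics/s2.png

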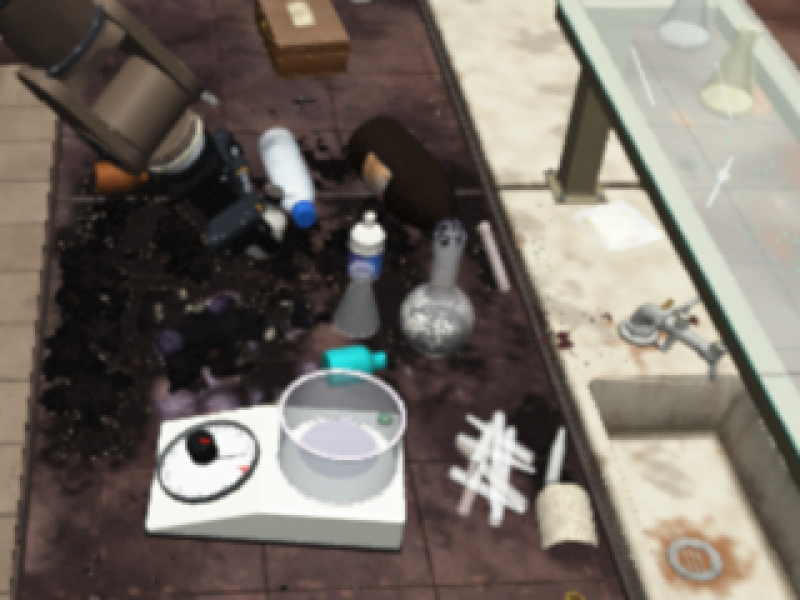

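The outward tilt runs into the wrist's joint limits (j5, j6): the bottle is held, but not yet upright. I'll undo that turn and tilt the other way, with the tool pointing back towards the robot.

arm_command(delta_pos=[[-0.1,-0.1,0.1],[-0.1,-0.1,0.1],[-0.1,-0.1,0.1],[-0.1,-0.1,0.1],[-0.1,-0.1,0.1]], delta_rot=[[0.037,0.266,-0.25],[0.037,0.266,-0.25],[0.037,0.266,-0.25],[0.037,0.266,-0.25],[0.037,0.266,-0.25]], claw=[1,1,1,1,1])

```text
t: 7.7
eef_pos: [555.8, 148.5, 208.3]
tcp_rot: [2.985, 0.498, 3.098]
ft_force: [0.3, 0.6, -1.4]
opening: 0.507
grip_force: 29.9
```

arm_command(delta_pos=[[0,0,0],[0,0,0],[0,0,0],[0,0,0],[0,0,0]], delta_rot=[[0.037,0.266,-0.25],[0.037,0.266,-0.25],[0.037,0.266,-0.25],[0.037,0.266,-0.25],[0.037,0.266,-0.25]], claw=[1,1,1,1,1])

```text
t: 8.12
eef_pos: [556.9, 149.1, 208.9]
tcp_rot: [3.029, 0.082, 2.708]
ft_force: [0.2, 1.1, -1.6]
opening: 0.507
grip_force: 29.9
```

```bash
python3 s.py; cat > t.py <<'E'
from h import *
from scipy.spatial.transform import Rotation as R
s=state(); r=R.from_euler("xyz",s["tcp_rot"]).as_matrix()
b=0.2; u=np.array([np.cos(b),np.sin(b),0]); up=np.array([0,0,1.])
def M(z,x): return np.c_[x,np.cross(z,x),z]
D=M(-up,u)
z=-.714*u-.70*up; z/=np.linalg.norm(z); x=.70*u-.714*up; x/=np.linalg.norm(x); F=M(z,x)
for n,Q in(("down",D@r.T),("final",F@r.T),("down->final",F@D.T)):
    print(n,(R.from_matrix(Q).as_rotvec()/(np.pi/2)).round(3))
print("final z",z.round(3),"bottle axis now",(r@np.array([-.714,0,-.7])).round(3))
E
python3 t.py
```

```text
8.1167 pos [556.9 149.1 208.9] x [-0.905  0.418 -0.082] y [0.409 0.906 0.112] z [ 0.121  0.068 -0.99 ] grasp [554.6 147.8 227.7] j [ 0.12  0.38  1.78  0.07  0.86 -1.06] F [ 0.2  1.1 -1.6] op 0.507 g 29.9
down [ 0.079  0.086 -1.597]
final [-0.584  0.157 -1.539]
down->final [-0.101  0.496  0.   ]
final z [-0.7   -0.142 -0.7  ] bottle axis now [ 0.561 -0.346  0.752]
```

arm_command(delta_pos=[[-0.2,-0.18,0],[-0.2,-0.18,0],[-0.2,-0.18,0],[-0.2,-0.18,0],[-0.2,-0.18,0]], delta_rot=[[0.02,0.021,-0.395],[0.02,0.021,-0.395],[0.02,0.021,-0.395],[0.02,0.021,-0.395],[0.02,0.021,-0.395]], claw=[1,1,1,1,1])

```text
t: 8.53
eef_pos: [506.4, 103.6, 208.6]
tcp_rot: [3.025, 0.042, 2.085]
ft_force: [-0.7, -0.0, -1.2]
opening: 0.506
grip_force: 29.9
```

arm_command(delta_pos=[[0,0,0],[0,0,0],[0,0,0],[0,0,0],[0,0,0]], delta_rot=[[0.02,0.021,-0.395],[0.02,0.021,-0.395],[0.02,0.021,-0.395],[0.02,0.021,-0.395],[0.02,0.021,-0.395]], claw=[1,1,1,1,1])

```text
t: 8.95
eef_pos: [506.6, 104.0, 208.4]
tcp_rot: [3.05, 0.006, 1.466]
ft_force: [0.2, 0.3, -1.8]
opening: 0.505
grip_force: 29.9
```

arm_command(delta_pos=[[0,0,0],[0,0,0],[0,0,0],[0,0,0],[0,0,0]], delta_rot=[[0.02,0.021,-0.395],[0.02,0.021,-0.395],[0.02,0.021,-0.395],[0.02,0.021,-0.395],[0.02,0.021,-0.395]], claw=[1,1,1,1,1])

```text
t: 9.37
eef_pos: [506.6, 104.0, 208.4]
tcp_rot: [3.09, -0.009, 0.845]
ft_force: [-0.4, -0.4, -0.6]
opening: 0.508
grip_force: 29.9
```

arm_command(delta_pos=[[0,0,0],[0,0,0],[0,0,0],[0,0,0],[0,0,0]], delta_rot=[[0.02,0.021,-0.395],[0.02,0.021,-0.395],[0.02,0.021,-0.395],[0.02,0.021,-0.395],[0.02,0.021,-0.395]], claw=[1,1,1,1,1])

```text
t: 9.78
eef_pos: [506.7, 103.9, 208.3]
tcp_rot: [3.131, 0.002, 0.224]
ft_force: [-0.7, -1.0, -1.2]
opening: 0.504
grip_force: 29.9
```

```bash
python3 s.py; python3 t.py
```

```text
9.7833 pos [506.7 103.9 208.3] x [ 0.975  0.222 -0.002] y [ 0.222 -0.975  0.01 ] z [ 0.   -0.01 -1.  ] grasp [506.7 104.1 227.3] j [ 0.08  0.35  1.83 -0.01  0.97  1.43] F [-0.7 -1.  -1.2] op 0.504 g 29.9
down [ 0.007  0.    -0.015]
final [-0.1    0.495 -0.017]
down->final [-0.101  0.496  0.   ]
final z [-0.7   -0.142 -0.7  ] bottle axis now [-0.696 -0.151  0.701]
```

arm_command(delta_pos=[[-0.12,-0.03,-0.2],[-0.12,-0.03,-0.2],[-0.12,-0.03,-0.2],[-0.12,-0.03,-0.2],[-0.12,-0.03,-0.2]], delta_rot=[[-0.076,0.375,-0.013],[-0.076,0.375,-0.013],[-0.076,0.375,-0.013],[-0.076,0.375,-0.013],[-0.076,0.375,-0.013]], claw=[1,1,1,1,1])

```text
t: 10.2
eef_pos: [477.3, 96.3, 158.5]
tcp_rot: [-3.14, 0.608, 0.211]
ft_force: [0.3, -0.2, -1.2]
opening: 0.506
grip_force: 29.9
```

arm_command(delta_pos=[[0,0,-0.37],[0,0,-0.37],[0,0,-0.37],[0,0,-0.37],[0,0,-0.37]], delta_rot=[[-0.024,0.12,-0.004],[-0.024,0.12,-0.004],[-0.024,0.12,-0.004],[-0.024,0.12,-0.004],[-0.024,0.12,-0.004]], claw=[1,1,1,1,1])

```text
t: 10.62
eef_pos: [477.1, 97.0, 67.9]
tcp_rot: [-3.132, 0.791, 0.212]
ft_force: [-0.0, 0.1, -1.3]
opening: 0.509
grip_force: 29.9
```

```bash
python3 s.py; python3 t.py; python3 - <<'E'
from h import *
a=read_camera("side"); p=proj("side",(490,100,70)).astype(int); print(p)
x,y=max(p[0]-60,0),max(p[1]-45,0)
a=cv2.resize(a[y:y+90,x:x+120],(800,600),interpolation=3); cv2.imwrite("pics/s3.png",a[:,:,::-1])
E
```

```text
10.6167 pos [477.1  97.   67.9] x [ 0.687  0.148 -0.711] y [ 0.204 -0.979 -0.007] z [-0.697 -0.14  -0.703] grasp [490.4  99.6  81.3] j [ 0.1   0.83  1.58 -0.07  1.52  1.5 ] F [-0.   0.1 -1.3] op 0.509 g 29.9
down [ 0.097 -0.494 -0.005]
final [-0.005  0.002 -0.003]
down->final [-0.101  0.496  0.   ]
final z [-0.7   -0.142 -0.7  ] bottle axis now [-0.003 -0.008  1.   ]
[300 256]
```

View pics/s3.png

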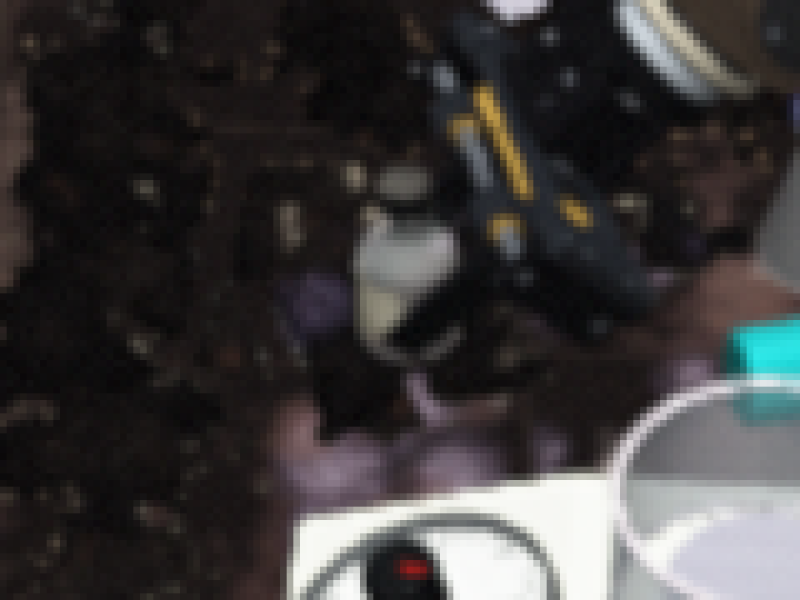

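The crop shows the bottle upright in the gripper at about (405,270), with its cap up. Lowering it.

arm_command(delta_pos=[[0,0,-0.05],[0,0,-0.1],[0,0,-0.14],[0,0,-0.17],[0,0,-0.18]], delta_rot=[[0,0,0],[0,0,0],[0,0,0],[0,0,0],[0,0,0]], claw=[1,1,1,1,1])

```text
t: 11.08
eef_pos: [476.6, 97.3, 20.8]
tcp_rot: [-3.128, 0.794, 0.216]
ft_force: [-0.4, -0.1, -1.6]
opening: 0.505
grip_force: 29.9
```

arm_command(delta_pos=[[0,0,-0.003],[0,0,-0.006],[0,0,-0.009],[0,0,-0.012],[0,0,-0.012]], delta_rot=[[0,0,0],[0,0,0],[0,0,0],[0,0,0],[0,0,0]], claw=[1,1,1,1,1])

```text
t: 11.5
eef_pos: [477.0, 97.4, 18.8]
tcp_rot: [-3.128, 0.793, 0.216]
ft_force: [0.1, 0.6, -1.4]
opening: 0.507
grip_force: 29.9
```

arm_command(delta_pos=[[0,0,-0.002],[0,0,-0.004],[0,0,-0.006],[0,0,-0.008],[0,0,-0.008]], delta_rot=[[0,0,0],[0,0,0],[0,0,0],[0,0,0],[0,0,0]], claw=[1,1,1,1,1])

```text
t: 11.92
eef_pos: [477.0, 97.4, 16.7]
tcp_rot: [-3.128, 0.793, 0.216]
ft_force: [0.7, 0.1, -0.1]
opening: 0.508
grip_force: 29.9
```

arm_command(delta_pos=[[0,0,-0.002],[0,0,-0.004],[0,0,-0.004],[0,0,-0.004],[0,0,-0.004]], delta_rot=[[0,0,0],[0,0,0],[0,0,0],[0,0,0],[0,0,0]], claw=[1,1,1,1,1])

```text
t: 12.33
eef_pos: [477.2, 97.4, 16.5]
tcp_rot: [-3.128, 0.793, 0.216]
ft_force: [1.6, 1.1, 6.6]
opening: 0.505
grip_force: 29.9
```

arm_command(delta_pos=[[0,0,0],[0,0,0],[0,0,0],[0,0,0],[0,0,0]], delta_rot=[[0,0,0],[0,0,0],[0,0,0],[0,0,0],[0,0,0]], claw=[0.3,0.3,0.3,0.3,0.2])

```text
t: 12.75
eef_pos: [476.9, 97.4, 15.7]
tcp_rot: [-3.128, 0.793, 0.216]
ft_force: [-0.5, 0.4, -0.4]
opening: 0.725
grip_force: 0.0
```

arm_command(delta_pos=[[0.07,0.014,0.07],[0.15,0.03,0.15],[0.25,0.05,0.25],[0.36,0.074,0.36],[0.45,0.09,0.45]], delta_rot=[[0,0,0],[0,0,0],[0,0,0],[0,0,0],[0,0,0]], claw=[0,0,0,0,0])

```text
t: 13.17
eef_pos: [590.9, 120.3, 130.3]
tcp_rot: [-3.128, 0.792, 0.216]
ft_force: [1.2, 0.3, -0.2]
opening: 0.99
grip_force: 0.0
```

```bash
python3 s.py; python3 - <<'E'
from h import *
# wrist camera: where is it looking
c=calibration("wrist"); a=read_camera("wrist"); cv2.imwrite("pics/w4.png",a[:,:,::-1])
print(proj("",(490,100,0),c),proj("",(490,100,95),c),np.round(c["T"],2).tolist())
a=read_camera("side"); cv2.imwrite("pics/s4.png",a[:,:,::-1]); print(proj("side",(490,100,0)),proj("side",(490,100,95)))
E
```

```text
13.1667 pos [590.9 120.3 130.3] x [ 0.686  0.151 -0.712] y [ 0.205 -0.979 -0.01 ] z [-0.698 -0.139 -0.703] grasp [604.1 123.  143.6] j [ 0.12  0.9   1.19 -0.06  1.84  1.49] F [ 1.2  0.3 -0.2] op 0.99 g 0.0
[314.93456573 197.5173501 ] [313.6317978  302.60658339] [[0.2, -0.46, -0.86, 764.74], [-0.98, -0.11, -0.18, 155.64], [-0.01, 0.88, -0.47, 192.5], [0.0, 0.0, 0.0, 1.0]]
[300.74049984 271.84220426] [300.76902535 250.22439258]
```

View pics/w4.png

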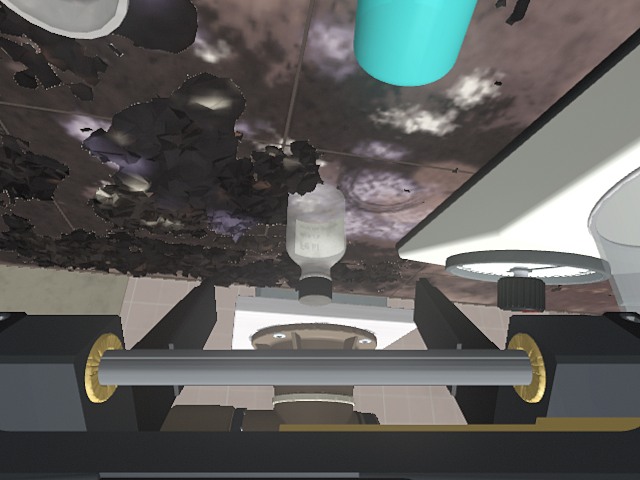

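The wrist view, which is upside down, shows the bottle standing upright and free: body centre column 317, cap at (316,290). Next I bring the tool above it, pointing down.

arm_command(delta_pos=[[-0.1,-0.04,0.3],[-0.2,-0.04,0.35],[-0.2,-0.04,0.35],[-0.2,-0.04,0.35],[-0.2,-0.04,0.35]], delta_rot=[[0.075,-0.37,0],[0.075,-0.37,0],[0.075,-0.37,0],[0.075,-0.37,0],[0.075,-0.37,0]], claw=[0,0,0,0,0])

```text
t: 13.68
eef_pos: [538.5, 109.9, 217.2]
tcp_rot: [-3.137, 0.191, 0.211]
ft_force: [0.2, -0.5, 0.2]
opening: 0.999
grip_force: 0.0
```

arm_command(delta_pos=[[-0.2,-0.045,-0.05],[-0.2,-0.045,-0.05],[-0.2,-0.045,-0.05],[-0.2,-0.045,-0.05],[-0.2,-0.045,-0.05]], delta_rot=[[0.026,-0.128,0],[0.026,-0.128,0],[0.026,-0.128,0],[0.026,-0.128,0],[0.026,-0.128,0]], claw=[0,0,0,0,0])

```text
t: 14.1
eef_pos: [489.9, 98.6, 203.5]
tcp_rot: [-3.139, -0.005, 0.211]
ft_force: [-0.0, 0.7, 0.2]
opening: 0.998
grip_force: 0.0
```

```bash
python3 s.py;python3 t.py; python3 - <<'E'
from h import *
c=calibration("wrist"); a=read_camera("wrist"); cv2.imwrite("pics/w5.png",a[:,:,::-1])
p0=proj("",(490,98.6,0),c);p=proj("",(490,98.6,50),c);q=proj("",(490,98.6,95),c); print(p0,p,q)
h=cv2.cvtColor(a,cv2.COLOR_RGB2HSV); m=((h[...,2]>120)&(h[...,1]<45)).astype(np.uint8)
n,l,s,ce=cv2.connectedComponentsWithStats(cv2.morphologyEx(m,cv2.MORPH_OPEN,np.ones((5,5))))
for i in range(1,n):
    if s[i,4]>800 and abs(ce[i]-p).max()<90: print(s[i],ce[i])
t=read_camera("side");h=cv2.cvtColor(t,cv2.COLOR_RGB2HSV); m=((h[...,2]>110)&(h[...,1]<50)).astype(np.uint8)
n,l,s,ce=cv2.connectedComponentsWithStats(m); 
for i in range(1,n):
    if s[i,4]>60 and abs(ce[i]-[300,262]).max()<25: print("side",s[i],ce[i],[proj("side",(490,98.6,z)).round(1) for z in (0,25,50)])
E
```

```text
14.1 pos [489.9  98.6 203.5] x [0.978 0.209 0.005] y [ 0.209 -0.978 -0.002] z [ 0.005  0.003 -1.   ] grasp [489.8  98.6 222.5] j [0.06 0.33 1.88 0.   0.93 1.42] F [-0.   0.7  0.2] op 0.998 g 0.0
down [-0.002  0.003 -0.007]
final [-0.105  0.499 -0.006]
down->final [-0.101  0.496  0.   ]
final z [-0.7   -0.142 -0.7  ] bottle axis now [-0.701 -0.152  0.696]
[315.16468315 211.99055993] [315.03534069 224.19576581] [314.88222853 238.64396221]
[ 290  196   53   46 1270] [316.06377953 214.39685039]
side [294 258  15  19 201] [300.57711443 266.27860697] [array([300.8, 272.1]), array([300.8, 266.6]), array([300.8, 261. ])]
```

View pics/w5.png

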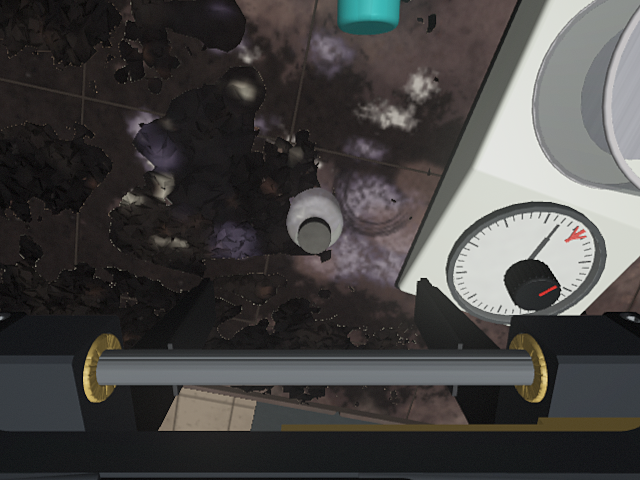

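Seen from above, the cap is at (315,236) and its prediction at (315,239), so the tool is well centred. Descending onto the cap.

arm_command(delta_pos=[[0,0,-0.15],[0.004,0,-0.3],[0.004,0,-0.4],[0.004,0,-0.46],[0.004,0,-0.49]], delta_rot=[[0,0,0],[0,0,0],[0,0,0],[0,0,0],[0,0,0]], claw=[0,0,0,0,0])

```text
t: 14.62
eef_pos: [490.4, 98.7, 78.0]
tcp_rot: [-3.139, -0.001, 0.211]
ft_force: [-0.0, 0.2, -0.6]
opening: 0.999
grip_force: 0.0
```

arm_command(delta_pos=[[0,0,0],[0,0,0],[0,0,0],[0,0,0],[0,0,0]], delta_rot=[[0,0,0],[0,0,0],[0,0,0],[0,0,0],[0,0,0]], claw=[0.5,0.5,0.5,0.6,0.65])

```text
t: 15.03
eef_pos: [491.0, 98.7, 81.7]
tcp_rot: [-3.139, -0.007, 0.211]
ft_force: [-0.2, 0.9, 0.6]
opening: 0.704
grip_force: 0.0
```

```bash
python3 s.py
```

```text
15.0333 pos [491.   98.7  81.7] x [0.978 0.21  0.007] y [ 0.21  -0.978 -0.002] z [ 0.006  0.004 -1.   ] grasp [490.8  98.7 100.7] j [0.06 0.51 2.   0.01 0.63 1.42] F [-0.2  0.9  0.6] op 0.704 g 0.0
```

arm_command(delta_pos=[[0,0,-0.006],[0,0,-0.006],[0,0,-0.006],[0,0,-0.006],[0,0,-0.006]], delta_rot=[[0,0,0],[0,0,0],[0,0,0],[0,0,0],[0,0,0]], claw=[0.65,0.7,0.7,0.75,0.8])

```text
t: 15.45
eef_pos: [490.5, 98.7, 79.3]
tcp_rot: [-3.139, -0.005, 0.211]
ft_force: [0.6, -0.4, 0.5]
opening: 0.357
grip_force: 0.0
```

arm_command(delta_pos=[[0,0,0],[0,0,0],[0,0,0],[0,0,0],[0,0,0]], delta_rot=[[0,0,0],[0,0,0],[0,0,0],[0,0,0],[0,0,0]], claw=[1,1,1,1,1])

```text
t: 15.87
eef_pos: [490.5, 98.7, 79.3]
tcp_rot: [-3.139, -0.005, 0.211]
ft_force: [0.3, 0.1, -0.2]
opening: 0.264
grip_force: 30.0
```

```bash
python3 s.py; python3 - <<'E'
from h import *
# balance geometry: rim collar & dial in top view
a=read_camera("top"); h=cv2.cvtColor(a,cv2.COLOR_RGB2HSV)
m=((h[...,2]>200)&(h[...,1]<25)).astype(np.uint8); m[:,:350]=0;m[:,430:]=0;m[:165]=0;m[285:]=0
m=cv2.morphologyEx(m,cv2.MORPH_CLOSE,np.ones((5,5)))
r=cv2.minAreaRect(cv2.findNonZero(m)); print(r,cv2.boxPoints(r).tolist())
# pan greyish-lavender
S=cv2.inRange(h,(105,8,150),(140,60,235)); S[:,:350]=0;S[:,430:]=0;S[:165]=0;S[285:]=0
n,l,s,ce=cv2.connectedComponentsWithStats(S)
for i in range(1,n):
    if s[i,4]>100: print("pan",s[i],ce[i],cast("top",ce[i],84))
# dial rim dark
d=cv2.inRange(h,(0,0,0),(180,255,110)); d[:,:362]=0;d[:,410:]=0;d[:228]=0;d[272:]=0
cv2.imwrite("d.png",cv2.resize(a[165:285,345:435],(450,600),interpolation=3)[:,:,::-1])
cs,_=cv2.findContours(255-d,cv2.RETR_CCOMP,cv2.CHAIN_APPROX_NONE)
for c in cs:
    if cv2.contourArea(c)>600: e=cv2.fitEllipse(c); print("dial",e,cast("top",e[0],43.5))
E
```

```text
15.8667 pos [490.5  98.7  79.3] x [0.978 0.21  0.005] y [ 0.21  -0.978 -0.002] z [ 0.005  0.003 -1.   ] grasp [490.4  98.6  98.3] j [0.06 0.51 2.   0.01 0.63 1.42] F [ 0.3  0.1 -0.2] op 0.264 g 30.0
((387.11895751953125, 223.30612182617188), (56.940799713134766, 95.63350677490234), 9.727579116821289) [[350.97857666015625, 265.6249084472656], [367.13720703125, 171.36639404296875], [423.25933837890625, 180.98733520507812], [407.1007080078125, 275.245849609375]]
pan [378 188  29  29 659] [392.09408194 201.80728376] [ 642.05984738 -110.41118821   84.        ]
dial ((319.5, 239.5), (557.3566284179688, 771.0567016601562), 90.0) [522.34390524 117.82657782  43.5       ]
```

arm_command(delta_pos=[[0,0,0.06],[0,0,0.2],[0,0,0.36],[0,0,0.52],[0,0,0.68]], delta_rot=[[0,0,0],[0,0,0],[0,0,0],[0,0,0],[0,0,0]], claw=[1,1,1,1,1])

```text
t: 16.33
eef_pos: [489.8, 98.6, 251.0]
tcp_rot: [-3.139, -0.005, 0.211]
ft_force: [0.9, -0.2, -1.7]
opening: 0.265
grip_force: 30.0
```

arm_command(delta_pos=[[0.05,-0.08,0.04],[0.13,-0.19,0.04],[0.21,-0.3,0.04],[0.29,-0.41,0.04],[0.37,-0.52,0.04]], delta_rot=[[0,0,0],[0,0,0],[0,0,0],[0,0,0],[0,0,0]], claw=[1,1,1,1,1])

```text
t: 16.75
eef_pos: [583.5, -32.7, 259.2]
tcp_rot: [-3.139, -0.005, 0.211]
ft_force: [-0.2, 1.0, -1.5]
opening: 0.265
grip_force: 30.0
```

arm_command(delta_pos=[[0.06,-0.08,0],[0.12,-0.16,0],[0.18,-0.25,0],[0.22,-0.31,0],[0.236,-0.315,0]], delta_rot=[[0,0,0],[0,0,0],[0,0,0],[0,0,0],[0,0,0]], claw=[1,1,1,1,1])

```text
t: 17.17
eef_pos: [642.8, -112.7, 258.3]
tcp_rot: [-3.139, -0.004, 0.209]
ft_force: [-0.1, -0.1, -1.4]
opening: 0.266
grip_force: 30.0
```

```bash
python3 s.py; python3 - <<'E'
from h import *
c=calibration("wrist"); a=read_camera("wrist"); b=read_camera("side")
for nm,P in(("pan",(642,-110,84)),("rim",(642,-110,143)),("knob",(493,-92,60))): print(nm,proj("",P,c).round(),proj("side",P).round())
w=cv2.resize(b[225:345,265:405],(560,480),interpolation=3)
v=np.hstack([cv2.resize(a,(400,300)),cv2.resize(w,(400,300))]); cv2.imwrite("pics/w6.png",v[:,:,::-1])
E
```

```text
17.1667 pos [ 642.8 -112.7  258.3] x [0.978 0.207 0.004] y [ 0.207 -0.978 -0.002] z [ 0.004  0.003 -1.   ] grasp [ 642.7 -112.8  277.3] j [-0.28  0.49  1.43  0.    1.21  1.08] F [-0.1 -0.1 -1.4] op 0.266 g 30.0
pan [312. 219.] [356. 299.]
rim [311. 236.] [357. 285.]
knob [267. 344.] [304. 302.]
```

View pics/w6.png

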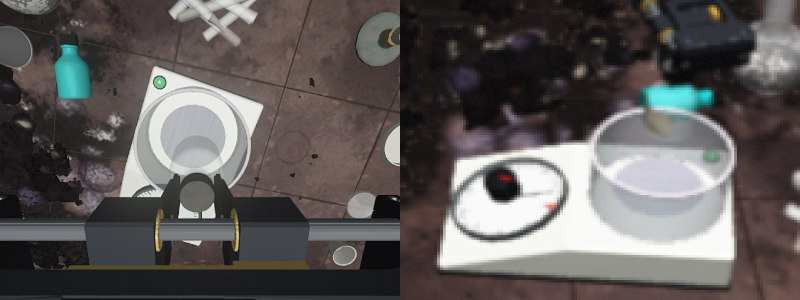

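The shield rim centre sits about 2 px from its prediction in both views, at side (357,286) and wrist (309,236), so the bottle is over the opening. Lowering it.

arm_command(delta_pos=[[0,0.004,-0.08],[0,0.004,-0.16],[0,0.004,-0.24],[0,0.004,-0.3],[0,0.004,-0.33]], delta_rot=[[0,0,0],[0,0,0],[0,0,0],[0,0,0],[0,0,0]], claw=[1,1,1,1,1])

```text
t: 17.68
eef_pos: [640.7, -107.7, 174.9]
tcp_rot: [-3.138, -0.003, 0.212]
ft_force: [0.1, -0.5, -0.8]
opening: 0.267
grip_force: 30.0
```

arm_command(delta_pos=[[0,0,-0.005],[0,0,-0.01],[0,0,-0.015],[0,0,-0.02],[0,0,-0.02]], delta_rot=[[0,0,0],[0,0,0],[0,0,0],[0,0,0],[0,0,0]], claw=[1,1,1,1,1])

```text
t: 18.1
eef_pos: [642.1, -109.1, 172.3]
tcp_rot: [-3.14, -0.006, 0.211]
ft_force: [0.6, -0.1, -2.0]
opening: 0.267
grip_force: 30.0
```

arm_command(delta_pos=[[0,0,-0.004],[0,0,-0.008],[0,0,-0.012],[0,0,-0.012],[0,0,-0.012]], delta_rot=[[0,0,0],[0,0,0],[0,0,0],[0,0,0],[0,0,0]], claw=[1,1,1,1,1])

```text
t: 18.52
eef_pos: [642.0, -109.1, 168.7]
tcp_rot: [-3.139, -0.005, 0.211]
ft_force: [0.6, 1.3, -0.5]
opening: 0.267
grip_force: 30.0
```

arm_command(delta_pos=[[0,0,-0.006],[0,0,-0.012],[0,0,-0.018],[0,0,-0.02],[0,0,-0.02]], delta_rot=[[0,0,0],[0,0,0],[0,0,0],[0,0,0],[0,0,0]], claw=[1,1,1,1,1])

```text
t: 18.93
eef_pos: [641.9, -109.1, 163.5]
tcp_rot: [-3.139, -0.005, 0.211]
ft_force: [-0.4, -0.0, -1.2]
opening: 0.262
grip_force: 30.0
```

arm_command(delta_pos=[[0,0,-0.005],[0,0,-0.01],[0,0,-0.015],[0,0,-0.02],[0,0,-0.022]], delta_rot=[[0,0,0],[0,0,0],[0,0,0],[0,0,0],[0,0,0]], claw=[1,1,1,1,1])

```text
t: 19.35
eef_pos: [642.0, -109.1, 158.1]
tcp_rot: [-3.139, -0.005, 0.211]
ft_force: [0.8, 0.2, -0.8]
opening: 0.267
grip_force: 30.0
```

```bash
python3 - <<'E'
from h import *
print(np.mean([ (read_camera("wrist") is not None) and state()["ft_force"] for _ in range(5)],0).round(2)); print(state()["eef_pos"])
E
```

```text
[-0.04  0.22 -0.25]
[ 642.00067991 -109.09643466  158.33152219]
```

arm_command(delta_pos=[[0,0,-0.002],[0,0,-0.004],[0,0,-0.004],[0,0,-0.004],[0,0,-0.004]], delta_rot=[[0,0,0],[0,0,0],[0,0,0],[0,0,0],[0,0,0]], claw=[1,1,1,1,1])

```text
t: 20.02
eef_pos: [642.0, -109.1, 157.2]
tcp_rot: [-3.139, -0.005, 0.211]
ft_force: [-0.4, 0.9, 0.2]
opening: 0.264
grip_force: 30.0
```

arm_command(delta_pos=[[0,0,0],[0,0,0],[0,0,0],[0,0,0],[0,0,0]], delta_rot=[[0,0,0],[0,0,0],[0,0,0],[0,0,0],[0,0,0]], claw=[0.5,0.5,0.5,0.5,0.5])

```text
t: 20.43
eef_pos: [641.9, -109.1, 157.2]
tcp_rot: [-3.139, -0.005, 0.211]
ft_force: [0.6, 0.1, -0.0]
opening: 0.495
grip_force: 0.0
```

arm_command(delta_pos=[[0,0,0.05],[0,0,0.15],[0,0,0.28],[0,0,0.4],[0,0,0.5]], delta_rot=[[0,0,0],[0,0,0],[0,0,0],[0,0,0],[0,0,0]], claw=[0.4,0.4,0.4,0.4,0.4])

```text
t: 20.85
eef_pos: [642.1, -109.1, 284.6]
tcp_rot: [-3.14, -0.007, 0.211]
ft_force: [-0.2, 0.3, -0.0]
opening: 0.599
grip_force: 0.0
```

arm_command(delta_pos=[[-0.1,0,0],[-0.2,0.01,0],[-0.35,0.02,0],[-0.5,0.03,0],[-0.6,0.04,0]], delta_rot=[[0,0,0],[0,0,0],[0,0,0],[0,0,0],[0,0,0]], claw=[0.2,0.2,0.2,0.2,0.2])

```text
t: 21.27
eef_pos: [489.1, -98.6, 282.2]
tcp_rot: [-3.139, -0.005, 0.211]
ft_force: [-1.1, 0.2, 0.7]
opening: 0.795
grip_force: 0.0
```

```bash
python3 s.py; python3 - <<'E'
from h import *
import pickle
c=calibration("wrist"); a=read_camera("wrist"); np.save("w7.npy",a); pickle.dump(c,open("w7.pkl","wb")); b=read_camera("side"); t=read_camera("top"); np.save("s7.npy",b); np.save("t7.npy",t)
print("knob/pan proj wrist",proj("",(493,-92,64),c),proj("",(642,-110,84),c), "cap",proj("",(642,-110,172),c))
h=cv2.cvtColor(a,cv2.COLOR_RGB2HSV)
m=((h[...,1]>140)&(h[...,2]>120)&((h[...,0]<8)|(h[...,0]>172))).astype(np.uint8)
n,l,s,ce=cv2.connectedComponentsWithStats(m)
for i in range(1,n):
    if s[i,4]>15: print("red",s[i],ce[i])
h=cv2.cvtColor(t,cv2.COLOR_RGB2HSV); m=((h[...,1]>90)&(h[...,2]>90)&((h[...,0]<8)|(h[...,0]>172))).astype(np.uint8)
n,l,s,ce=cv2.connectedComponentsWithStats(m)
for i in range(1,n):
    if 350<ce[i][0]<430 and 160<ce[i][1]<290: print("top red",s[i],ce[i],cast("top",ce[i],45))
E
```

```text
21.2667 pos [489.1 -98.6 282.2] x [0.978 0.21  0.005] y [ 0.21  -0.978 -0.003] z [ 0.004  0.004 -1.   ] grasp [489.  -98.7 301.2] j [-0.33  0.24  1.77  0.01  1.13  1.02] F [-1.1  0.2  0.7] op 0.795 g 0.0
knob/pan proj wrist [309.61013064 203.85000288] [365.70767243  44.77333641] cap [382.43608556  16.92683171]
red [302 212  10  10  28] [306.57142857 216.64285714]
```

```bash
python3 - <<'E'
import numpy as np,cv2
a=np.load("w7.npy");b=np.load("s7.npy")
L=cv2.resize(a[130:280,235:385],(600,600),interpolation=3)
r1=cv2.resize(a[0:120,320:440],(200,200),interpolation=3); r2=cv2.resize(b[235:325,310:400],(200,200),interpolation=3)
v=np.hstack([L,np.vstack([r1,r2,np.zeros((200,200,3),np.uint8)])]); cv2.imwrite("pics/v7.png",v[:,:,::-1])
E
```

```text
(no output)
```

View pics/v7.png

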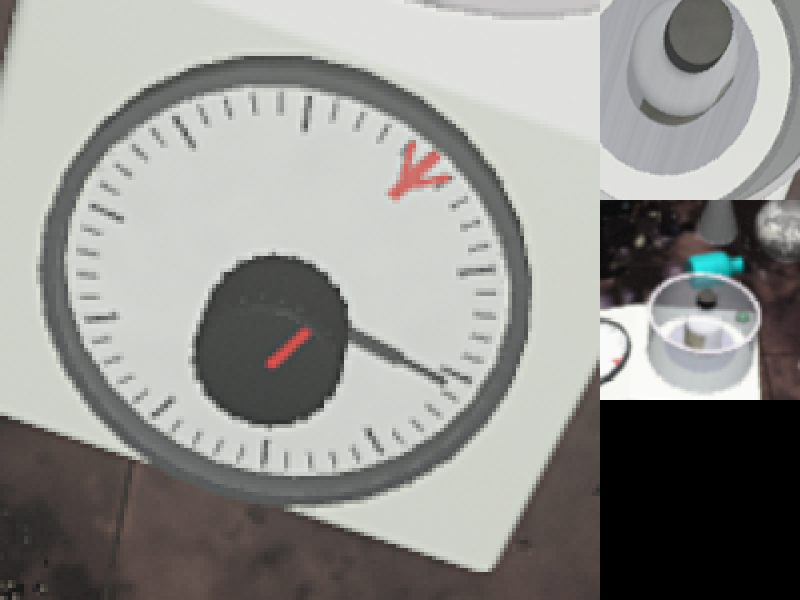

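The dial crop shows the bottle standing upright and free on the pan. The zero arrow is at crop (418,172), the pointer tip at (443,381), the knob top near (270,345) and the rim centre near (285,280). Computing the angles.

```bash
cat > dial.py <<'E'
from h import *
def frame(D,psi):
    t=np.radians(18); f=np.array([np.cos(psi),np.sin(psi),0])
    n=-np.sin(t)*f+np.cos(t)*np.array([0,0,1]); up=np.cos(t)*f+np.sin(t)*np.array([0,0,1.]); left=np.cross(n,up)
    return n,up,left
def onplane(c,px,D,n):
    K=np.array(c["camera_matrix"]);T=np.array(c["T"]); d=T[:3,:3]@np.linalg.inv(K)@np.array([px[0],px[1],1.]); o=T[:3,3]
    return o+d*(n@(D-o))/(n@d)
def ang(P,D,psi):  # clockwise from up the slope, radius
    n,up,left=frame(D,psi); v=P-D; return np.arctan2(-(v@left),v@up),np.hypot(v@up,v@left)
E
python3 - <<'E'
from dial import *
import pickle
a=np.load("w7.npy");c=pickle.load(open("w7.pkl","rb"))
o=np.array([235,130]); cr=lambda x,y:o+(np.array([x,y])+.5)/4-.5
# inner face of the rim (white plate boundary)
h=cv2.cvtColor(a,cv2.COLOR_RGB2HSV); m=((h[...,2]>185)).astype(np.uint8)
seed=cr(330,200).astype(int); m=cv2.morphologyEx(m,cv2.MORPH_CLOSE,np.ones((3,3)))
n_,l,s,ce=cv2.connectedComponentsWithStats(m); k=l[seed[1],seed[0]]; print(s[k])
hull=cv2.convexHull(cv2.findNonZero((l==k).astype(np.uint8))); e=cv2.fitEllipse(hull); print("ellipse",e)
e2=cr(285,280); print(e2)
for p in(e[0],e2): print("D",cast("",p,43.5,c))
D=cast("",e[0],43.5,c)
A,B=[cast("",cr(*q),10,c) for q in((5,414),(488,570))]; d=A-B; print("psi front",np.degrees(np.arctan2(-d[0],d[1])))
psi=np.arctan2(-110-D[1],642-D[0]); print("psi pan",np.degrees(psi))
n,up,left=frame(D,psi)
for nm,q in(("tip",(443,381)),("ptr mid",(400,357)),("zero",(418,172)),("zero in",(392,196)),("zero out",(437,155)),("tick out top",(307,100)),("tick bottom",(264,465)),("tick left",(85,317)),("tick r",(492,270))):
    P=onplane(c,cr(*q),D,n); g=ang(P,D,psi); print(nm,np.round(g,3),np.degrees(g[0]).round(1))
for q in((270,345),): 
    P=onplane(c,cr(*q),D+n*28,n); print("knob top",ang(P,D+n*28,psi))
r=[onplane(c,cr(*q),D+n*31.5,n) for q in((270,365),(308,331))]; v=r[1]-r[0]; print("line ang",np.degrees(np.arctan2(-(v@left),v@up)))
print("grip pt",D+n*(10.5+23.5),n)
E
```

```text
[ 251  152  111   97 6879]
ellipse ((306.1533203125, 199.70181274414062), (95.4344482421875, 111.07194519042969), 105.47484588623047)
[305.875 199.625]
D [492.67761913 -87.99627407  43.5       ]
D [492.69601597 -87.69210097  43.5       ]
psi front -6.644108168353722
psi pan -8.382618469526868
tip [ 1.814 51.028] 103.9
ptr mid [ 1.838 37.416] 105.3
zero [ 0.467 46.713] 26.7
zero in [ 0.481 37.395] 27.6
zero out [ 0.462 53.304] 26.4
tick out top [-0.225 50.314] -12.9
tick bottom [ 2.92  59.706] 167.3
tick left [-2.165 57.247] -124.0
tick r [ 1.118 54.139] 64.1
knob top (np.float64(2.916593742094013), np.float64(3.9066574015494773))
line ang 23.545389257926534
grip pt [482.28328725 -86.46459457  75.83592155] [-0.30571564  0.0450494   0.95105652]
```

```bash
cat >> dial.py <<'E'
from scipy.optimize import least_squares
E
python3 - <<'E'
from dial import *
import pickle
c=pickle.load(open("w7.pkl","rb")); o=np.array([235,130]); cr=lambda q:o+(np.array(q)+.5)/4-.5
tk=[(477,271),(456,376),(375,441),(264,448),(162,407),(101,318),(107,213),(185,131),(307,113)]
psi=np.radians(-7)
def model(p,psi=psi):
    D=np.array([p[0],p[1],43.5]); n,up,left=frame(D,psi); out=[]
    for k in range(1,10):
        t=p[2]+k*np.pi/5; out.append(proj("",D+p[3]*(np.cos(t)*up-np.sin(t)*left),c))
    return np.array(out)
for ps in(-6,-7,-8):
    f=least_squares(lambda p:(model(p,np.radians(ps))-[cr(q) for q in tk]).ravel(),[490,-90,.46,52]); 
    D=np.array([f.x[0],f.x[1],43.5]); n,up,left=frame(D,np.radians(ps))
    z=ang(onplane(c,cr((415,175)),D,n),D,np.radians(ps)); t=ang(onplane(c,cr((443,381)),D+n*1,n),D+n,np.radians(ps)); t2=ang(onplane(c,cr((400,357)),D+n,n),D+n,np.radians(ps))
    print(ps,f.x.round(3),"rms px",np.sqrt(np.mean(f.fun**2)).round(2),"zero",np.round(z,3),"tip",np.round(t,3),np.round(t2,3))
    k=[onplane(c,cr(q),D+n*42,n) for q in((270,365),(308,331))]; v=k[1]-k[0]; print(" line",np.arctan2(-(v@left),v@up).round(3)," knob grip",(D+n*34).round(1),"proj top42",(proj("",D+n*42,c)-o)*4, n.round(3))
E
```

```text
-6 [ 4.88889e+02 -8.83900e+01  4.53000e-01  5.10200e+01] rms px 0.31 zero [ 0.454 48.676] tip [ 1.772 48.95 ] [ 1.764 35.315]
 line 0.452  knob grip [478.4 -87.3  75.8] proj top42 [262.61704666 373.9462579 ] [-0.307  0.032  0.951]
-7 [ 4.88888e+02 -8.83690e+01  4.35000e-01  5.10080e+01] rms px 0.31 zero [ 0.437 48.727] tip [ 1.753 48.903] [ 1.745 35.296]
 line 0.435  knob grip [478.5 -87.1  75.8] proj top42 [261.64358958 373.64226673] [-0.307  0.038  0.951]
-8 [ 4.88888e+02 -8.83480e+01  4.17000e-01  5.09950e+01] rms px 0.32 zero [ 0.42  48.777] tip [ 1.733 48.858] [ 1.725 35.278]
 line 0.418  knob grip [478.5 -86.9  75.8] proj top42 [260.67502919 373.32137169] [-0.306  0.043  0.951]
```

```bash
python3 - <<'E'
from dial import *
import pickle
c=pickle.load(open("w7.pkl","rb")); a=np.load("w7.npy"); o=np.array([235,130]); cr=lambda q:o+(np.array(q)+.5)/4-.5
T=np.array(c["T"]); print(T.round(3).tolist())
d0=np.array([488.9,-88.4,43.5])-T[:3,3]
for z in(43.5,48,52): print(z,cast("",proj("",(488.9,-88.4,43.5),c),z,c).round(1))
v=a[130:280,235:385].max(axis=2); m=(v<75).astype(np.uint8); n_,l,s,ce=cv2.connectedComponentsWithStats(m); k=l[(345)//4,(240)//4]; print(s[k],ce[k])
mk=(l==k).astype(np.uint8); mk=cv2.morphologyEx(cv2.morphologyEx(mk,cv2.MORPH_CLOSE,np.ones((7,7))),cv2.MORPH_OPEN,np.ones((7,7)))
ys,xs=np.nonzero(mk); print("knob blob x",xs.min(),xs.max(),"y",ys.min(),ys.max())
for y in range(ys.min(),ys.max()+1,3): r=xs[ys==y]; print(y,r.min(),r.max(),end="; ")
psi=np.radians(-7)
for D in(np.array([488.9,-88.4,43.5]),np.array([492,-89,43.5]),np.array([490.5,-89,48.])):
    n,up,left=frame(D,psi); print()
    for hgt in(14,42):
        C=[(proj("",D+n*hgt+18*(np.cos(t)*up+np.sin(t)*left),c)-o) for t in np.arange(0,6.3,.1)]; C=np.array(C); print(D,hgt,C.min(0).round(1),C.max(0).round(1))
E
```

```text
[[0.21, -0.939, -0.272, 566.852], [-0.978, -0.203, -0.055, -82.855], [-0.004, 0.278, -0.961, 452.162], [0.0, 0.0, 0.0, 1.0]]
43.5 [488.9 -88.4  43.5]
48 [489.8 -88.3  48. ]
52 [490.5 -88.3  52. ]
[  49   64   38   42 1041] [67.38712776 85.52641691]
knob blob x 49 86 y 65 105
65 62 75; 68 56 80; 71 54 82; 74 53 84; 77 52 86; 80 51 86; 83 50 86; 86 49 85; 89 49 85; 92 50 84; 95 51 83; 98 52 82; 101 55 80; 104 61 75; 
[488.9 -88.4  43.5] 14 [51.8 63.8] [86.5 94.6]
[488.9 -88.4  43.5] 42 [47.1 77. ] [ 83.9 109. ]

[492.  -89.   43.5] 14 [53.  60.9] [87.7 91.9]
[492.  -89.   43.5] 42 [48.3 74. ] [ 85.2 106.2]

[490.5 -89.   48. ] 14 [52.4 63.1] [87.5 94.3]
[490.5 -89.   48. ] 42 [47.7 76.4] [ 84.9 108.9]
```

```bash
cat > k.py <<'E'
from dial import *
import sys
from scipy.spatial.transform import Rotation as R
psi=np.radians(-7); G=np.array([480,-87.3,75.8]); 
def target(rel,off,G=G):   # rel: tool yaw vs balance, deg; off: pad height over G
    n,up,left=frame(G,psi); t=np.radians(rel); x=np.cos(t)*up+np.sin(t)*left
    return np.c_[x,np.cross(-n,x),-n], G+n*(off-19)
if __name__=="__main__":
    if len(sys.argv)>3: G=np.array(eval(sys.argv[3]),float)
    s=state(); r=R.from_euler("xyz",s["tcp_rot"]).as_matrix(); F,p=target(float(sys.argv[1]),float(sys.argv[2]),G)
    print("pos units",((p-s["eef_pos"])/250).round(4),"rot units",(R.from_matrix(F@r.T).as_rotvec()/(np.pi/2)).round(4),"to",p.round(1))
E
python3 k.py 38 100
```

```text
pos units [-0.1437  0.0591 -0.5212] rot units [-0.0594 -0.1892  0.2081] to [455.2 -84.2 152.8]
```

arm_command(delta_pos=[[-0.03,0.01,-0.11],[-0.06,0.02,-0.22],[-0.09,0.04,-0.33],[-0.12,0.05,-0.43],[-0.144,0.059,-0.515]], delta_rot=[[-0.059,-0.189,0.208],[-0.059,-0.189,0.208],[-0.059,-0.189,0.208],[-0.059,-0.189,0.208],[-0.059,-0.189,0.208]], claw=[0,0,0,0,0])

```text
t: 21.83
eef_pos: [454.5, -84.1, 152.0]
tcp_rot: [2.943, -0.245, 0.569]
ft_force: [1.9, -0.1, 1.0]
opening: 0.995
grip_force: 0.0
```

```bash
python3 - <<'E'
from dial import *
import pickle
read_camera("top"); read_camera("top")   # settle
c=calibration("wrist"); a=read_camera("wrist"); np.save("w8.npy",a); pickle.dump(c,open("w8.pkl","wb"))
c0=pickle.load(open("w7.pkl","rb")); a0=np.load("w7.npy")
def red(a):
    h=cv2.cvtColor(a,cv2.COLOR_RGB2HSV); m=((h[...,1]>100)&(h[...,2]>110)&((h[...,0]<8)|(h[...,0]>172))).astype(np.uint8)
    n,l,s,ce=cv2.connectedComponentsWithStats(m); return [(s[i].tolist(),ce[i].round(2).tolist()) for i in range(1,n) if s[i,4]>15]
print(red(a0),red(a))
G=np.array([480,-87.3,75.8]); print(proj("",G,c)); T=np.array(c["T"]); print(T[:3,3])
E
python3 s.py
```

```text
[([333, 166, 14, 13, 60], [338.8, 172.9]), ([302, 212, 11, 10, 40], [306.58, 216.72])] [([365, 195, 22, 19, 141], [376.18, 206.27]), ([318, 241, 21, 12, 90], [328.09, 246.53])]
[316.27933949 248.59566815]
[469.66469702 -36.85053867 331.82002238]
21.9833 pos [456.5 -84.5 152.9] x [0.82  0.519 0.241] y [ 0.486 -0.854  0.187] z [ 0.303 -0.036 -0.952] grasp [450.8 -83.8 171. ] j [-0.37  0.27  2.21  0.21  0.37  0.47] F [ 0.3 -0.4 -0. ] op 1.001 g 0.0
```

```bash
python3 - <<'E'
from dial import *
import pickle
c=pickle.load(open("w8.pkl","rb"));c0=pickle.load(open("w7.pkl","rb"))
def tri(p,q):
    P=[]
    for k in(c0,c):
        T=np.array(k["T"]); P.append(np.array(k["camera_matrix"])@np.linalg.inv(T)[:3])
    X=cv2.triangulatePoints(P[0],P[1],np.array(p,float),np.array(q,float)); X=(X[:3]/X[3]).ravel()
    return X,proj("",X,c0)-p,proj("",X,c)-q
L=tri((306.58,216.72),(328.09,246.53)); Z=tri((338.8,172.9),(376.18,206.27)); print(L,Z)
psi=np.radians(-7); n,up,left=frame(0,psi)
d=.437; u=np.cos(d)*up-np.sin(d)*left   # direction axis->zero mark
print("sep along n",(L[0]-Z[0])@n, "radial Z-L",(Z[0]-L[0])@u, "perp",(Z[0]-L[0])@np.cross(n,u))
for hz in(0,): 
    D=Z[0]-48*u; print("centre from zero mark",D, "knob axis at red-line height", D+n*((L[0]-D)@n), "z43.5 pt", D+n*((43.5-D[2])/n[2]))
# knob circle in new picture
a=np.load("w8.npy"); m=(a.max(axis=2)<75).astype(np.uint8); m[300:]=0; m=cv2.morphologyEx(m,cv2.MORPH_OPEN,np.ones((5,5)))
nn,l,s,ce=cv2.connectedComponentsWithStats(m)
for i in range(1,nn):
    if s[i,4]>300 and abs(ce[i]-[320,240]).max()<60: print(s[i],ce[i])
for D in([488.9,-88.4,43.5],[492,-89,43.5],[490.5,-88.6,43.5]):
    D=np.array(D)
    for h in(14,35,42):
        C=np.array([proj("",D+n*h+18*(np.cos(t)*up+np.sin(t)*left),c) for t in np.arange(0,6.3,.1)]); print(D,h,C.min(0).round(),C.max(0).round())
E
```

```text
(array([484.48167256, -91.22929722,  86.69886154]), array([0.02013577, 0.02197934]), array([-0.01976299, -0.03977046])) (array([ 528.89856993, -113.99327984,   59.90425974]), array([-0.04084264, -0.04131077]), array([0.03753442, 0.07032834]))
sep along n 39.96373312130112 radial Z-L 40.148058255194535 perp -0.20932263809948434
centre from zero mark [490.32190205 -88.78938235  46.46535181] knob axis at red-line height [478.06448045 -87.28436022  84.47312061] z43.5 pt [491.27822146 -88.90680361  43.5       ]
[295 256  35  20 494] [311.61538462 266.24291498]
[488.9 -88.4  43.5] 14 [290. 217.] [340. 265.]
[488.9 -88.4  43.5] 35 [288. 225.] [342. 276.]
[488.9 -88.4  43.5] 42 [287. 227.] [343. 280.]
[492.  -89.   43.5] 14 [293. 214.] [343. 262.]
[492.  -89.   43.5] 35 [291. 221.] [345. 273.]
[492.  -89.   43.5] 42 [290. 224.] [346. 276.]
[490.5 -88.6  43.5] 14 [291. 215.] [342. 264.]
[490.5 -88.6  43.5] 35 [289. 223.] [343. 274.]
[490.5 -88.6  43.5] 42 [289. 225.] [344. 278.]
```

Triangulating the red marks gives the knob grip point at about (480.8, -87.6, 75.8) mm, consistent with the stated geometry. Approaching the knob.

```bash
sed -i 's/480,-87.3,75.8/480.8,-87.6,75.8/' k.py; python3 k.py 38 2
```

```text
pos units [ 0.1179 -0.0151 -0.373 ] rot units [-0.001  -0.0026  0.0001] to [486.  -88.2  59.6]
```

arm_command(delta_pos=[[0.03,-0.004,-0.09],[0.06,-0.008,-0.18],[0.085,-0.011,-0.26],[0.105,-0.014,-0.325],[0.114,-0.015,-0.355]], delta_rot=[[-0.001,-0.003,0],[-0.001,-0.003,0],[-0.001,-0.003,0],[-0.001,-0.003,0],[-0.001,-0.003,0]], claw=[0,0,0,0,0])

```text
t: 22.4
eef_pos: [487.2, -88.5, 64.1]
tcp_rot: [2.942, -0.249, 0.567]
ft_force: [-0.3, -0.3, 0.5]
opening: 1.001
grip_force: 0.0
```

arm_command(delta_pos=[[0,0,0],[0,0,0],[0,0,0],[0,0,0],[0,0,0]], delta_rot=[[0,0,0],[0,0,0],[0,0,0],[0,0,0],[0,0,0]], claw=[0.4,0.4,0.4,0.4,0.4])

```text
t: 22.82
eef_pos: [485.0, -88.2, 65.7]
tcp_rot: [2.94, -0.249, 0.567]
ft_force: [0.6, 0.4, -0.0]
opening: 0.706
grip_force: 0.0
```

```bash
python3 k.py 38 2; python3 s.py
```

```text
pos units [ 0.0041 -0.0002 -0.0242] rot units [ 0.0009  0.0029 -0.0003] to [486.  -88.2  59.6]
22.8167 pos [485.  -88.2  65.7] x [0.818 0.52  0.246] y [ 0.485 -0.853  0.194] z [ 0.311 -0.039 -0.95 ] grasp [479.1 -87.4  83.7] j [-0.35  0.48  2.23  0.57  0.13  0.12] F [ 0.6  0.4 -0. ] op 0.706 g 0.0
```

arm_command(delta_pos=[[0.002,0,-0.012],[0.004,0,-0.024],[0.004,0,-0.024],[0.004,0,-0.024],[0.004,0,-0.024]], delta_rot=[[0,0,0],[0.001,0.003,0],[0.001,0.003,0],[0.001,0.003,0],[0.001,0.003,0]], claw=[0.4,0.4,0.4,0.4,0.5])

```text
t: 23.23
eef_pos: [485.5, -88.1, 58.9]
tcp_rot: [2.946, -0.245, 0.565]
ft_force: [-0.1, 0.5, 0.1]
opening: 0.57
grip_force: 0.0
```

```bash
python3 k.py 38 2; python3 s.py
```

```text
pos units [ 0.0021 -0.0006  0.003 ] rot units [-0.0003 -0.0011 -0.0002] to [486.  -88.2  59.6]
23.2333 pos [485.5 -88.1  58.9] x [0.819 0.52  0.242] y [ 0.486 -0.853  0.189] z [ 0.305 -0.037 -0.952] grasp [479.7 -87.4  77. ] j [-0.35  0.5   2.23  0.6   0.13  0.09] F [-0.1  0.5  0.1] op 0.57 g 0.0
```

Good position. Closing on the knob.

arm_command(delta_pos=[[0.002,-0.0005,0.003],[0.002,-0.0005,0.003],[0.002,-0.0005,0.003],[0.002,-0.0005,0.003],[0.002,-0.0005,0.003]], delta_rot=[[0,0,0],[0,0,0],[0,0,0],[0,0,0],[0,0,0]], claw=[0.8,0.8,0.8,0.8,0.8])

```text
t: 23.65
eef_pos: [485.4, -87.6, 59.4]
tcp_rot: [2.947, -0.244, 0.566]
ft_force: [-1.6, 4.3, 2.4]
opening: 0.371
grip_force: 30.0
```

```bash
python3 k.py -37.4 2; python3 s.py
```

```text
pos units [ 0.0023 -0.0027  0.001 ] rot units [ 0.2549 -0.0324 -0.7978] to [486.  -88.2  59.6]
23.65 pos [485.4 -87.6  59.4] x [0.819 0.52  0.242] y [ 0.487 -0.853  0.187] z [ 0.304 -0.036 -0.952] grasp [479.7 -86.9  77.5] j [-0.35  0.5   2.23  0.59  0.13  0.11] F [-1.6  4.3  2.4] op 0.371 g 30.0
```

arm_command(delta_pos=[[0,0,0],[0,0,0],[0,0,0],[0,0,0],[0,0,0]], delta_rot=[[0.02,-0.0025,-0.062],[0.04,-0.005,-0.124],[0.06,-0.0075,-0.186],[0.08,-0.01,-0.248],[0.0857,-0.0107,-0.2657]], claw=[0.8,0.8,0.8,0.8,0.8])

```text
t: 24.07
eef_pos: [485.5, -87.7, 59.4]
tcp_rot: [3.074, -0.305, 0.107]
ft_force: [-2.0, 3.6, 1.7]
opening: 0.373
grip_force: 30.0
```

```bash
python3 k.py -37.4 2; python3 s.py
```

```text
pos units [ 0.0021 -0.0021  0.0009] rot units [ 0.1684 -0.0215 -0.5283] to [486.  -88.2  59.6]
24.0667 pos [485.5 -87.7  59.4] x [0.948 0.102 0.3  ] y [ 0.087 -0.994  0.065] z [ 0.305 -0.035 -0.952] grasp [479.7 -87.   77.5] j [-0.35  0.5   2.23  0.6   0.13  0.54] F [-2.   3.6  1.7] op 0.373 g 30.0
```

arm_command(delta_pos=[[0,0,0],[0,0,0],[0,0,0],[0,0,0],[0,0,0]], delta_rot=[[0.02,-0.0025,-0.062],[0.04,-0.005,-0.124],[0.06,-0.0075,-0.186],[0.08,-0.01,-0.248],[0.0857,-0.0107,-0.2657]], claw=[0.8,0.8,0.8,0.8,0.8])

```text
t: 24.48
eef_pos: [485.5, -87.9, 59.4]
tcp_rot: [-3.069, -0.305, -0.353]
ft_force: [-2.4, 2.3, 3.1]
opening: 0.367
grip_force: 30.0
```

arm_command(delta_pos=[[0,0,0],[0,0,0],[0,0,0],[0,0,0],[0,0,0]], delta_rot=[[0.02,-0.0025,-0.062],[0.04,-0.005,-0.124],[0.06,-0.0075,-0.186],[0.08,-0.01,-0.248],[0.0845,-0.0106,-0.262]], claw=[0.8,0.8,0.8,0.8,0.8])

```text
t: 24.9
eef_pos: [485.4, -88.1, 59.4]
tcp_rot: [-2.946, -0.247, -0.798]
ft_force: [-4.4, -0.2, 3.6]
opening: 0.369
grip_force: 30.0
```

arm_command(delta_pos=[[0,0,0],[0,0,0],[0,0,0],[0,0,0],[0,0,0]], delta_rot=[[0,0,0],[0,0,0],[0,0,0],[0,0,0],[0,0,0]], claw=[0.8,0.8,0.8,0.6,0.5])

```text
t: 25.32
eef_pos: [486.3, -88.4, 59.6]
tcp_rot: [-2.947, -0.25, -0.791]
ft_force: [0.0, 0.5, -0.2]
opening: 0.424
grip_force: 0.0
```

```bash
python3 k.py -37.4 100; python3 s.py
```

```text
pos units [-0.1214  0.0155  0.373 ] rot units [ 0.001   0.0007 -0.0052] to [456.  -84.5 152.8]
25.3167 pos [486.3 -88.4  59.6] x [ 0.681 -0.689  0.247] y [-0.664 -0.724 -0.187] z [ 0.308 -0.037 -0.951] grasp [480.5 -87.7  77.7] j [-0.35  0.5   2.23  0.62  0.13  1.38] F [ 0.   0.5 -0.2] op 0.424 g 0.0
```

arm_command(delta_pos=[[0,0,0],[0,0,0],[-0.02,0.003,0.06],[-0.06,0.008,0.18],[-0.1,0.013,0.3]], delta_rot=[[0,0,0],[0,0,0],[0,0,0],[0,0,0],[0,0,0]], claw=[0.3,0.3,0.3,0.3,0.3])

```text
t: 25.73
eef_pos: [460.1, -85.2, 134.5]
tcp_rot: [-2.949, -0.247, -0.793]
ft_force: [0.5, 0.2, -0.9]
opening: 0.692
grip_force: 0.0
```

arm_command(delta_pos=[[-0.02,0,0.12],[-0.03,0,0.28],[0,0,0.42],[0.05,0,0.5],[0.06,0,0.55]], delta_rot=[[0,0.03,0],[0,0.07,0],[0,0.12,0],[0,0.17,0],[0,0.2,0]], claw=[0.3,0.3,0.3,0.3,0.3])

```text
t: 26.15
eef_pos: [478.4, -85.5, 276.3]
tcp_rot: [3.114, -0.027, -0.763]
ft_force: [-0.9, -0.0, -1.2]
opening: 0.701
grip_force: 0.0
```

```bash
python3 s.py; cat > m.py <<'E'
from dial import *
import sys
psi=np.radians(-7); D=np.array([490.3,-88.8,46.5]); n,up,left=frame(D,psi)
c=calibration("wrist"); a=read_camera("wrist"); cv2.imwrite(sys.argv[1],a[:,:,::-1])
# rectified dial, 4 px/mm, up the slope = up, centre (240,240)
src=np.array([proj("",D+x*up*60-y*left*60,c) for x,y in((1,-1),(1,1),(-1,1),(-1,-1))],np.float32)
H=cv2.getPerspectiveTransform(src,np.array([[0,0],[480,0],[480,480],[0,480]],np.float32)); w=cv2.warpPerspective(a,H,(480,480),flags=cv2.INTER_CUBIC)
cv2.imwrite("rect.png",w[:,:,::-1])
pol=cv2.warpPolar(w,(240,1440),(240,240),240,cv2.WARP_POLAR_LINEAR)  # row = angle/0.25deg from +x cw
h=cv2.cvtColor(pol,cv2.COLOR_RGB2HSV); A=lambda i:(i/4+90)%360
red=((h[...,1]>90)&(h[...,2]>110)&((h[...,0]<10)|(h[...,0]>170)))[:,150:220]; r=np.nonzero(red)[0]; print("proj D",proj("",D,c),"red n",len(r),"zero mark deg",A(r.mean()) if len(r) else None, A(r.min()) if len(r) else 0,A(r.max()) if len(r) else 0)
v=pol[:,110:150].max(axis=2).astype(float).mean(1)   # radius 27..37 mm: only the pointer is dark there
i=np.argsort(v)[:12]; print("pointer rows",[(A(k),round(v[k])) for k in sorted(i)])
k=np.arange(1440); wt=np.clip(np.median(v)-25-v,0,None)*(abs(k-v.argmin())<24); print("pointer deg",A((wt*k).sum()/wt.sum()))
E
python3 m.py pics/w9.png
```

```text
26.15 pos [478.4 -85.5 276.3] x [ 0.723 -0.691  0.027] y [-0.691 -0.722  0.028] z [ 0.001 -0.039 -0.999] grasp [478.4 -84.8 295.3] j [-0.29  0.22  1.81 -0.04  1.1   2.06] F [-0.9 -0.  -1.2] op 0.701 g 0.0
proj D [303.19370189 201.20255653] red n 1113 zero mark deg 100.16127583108715 93.25 107.5
pointer rows [(np.float64(173.0), 65), (np.float64(173.25), 64), (np.float64(173.5), 64), (np.float64(173.75), 64), (np.float64(174.0), 64), (np.float64(174.25), 64), (np.float64(174.5), 65), (np.float64(174.75), 65), (np.float64(175.25), 65), (np.float64(175.5), 65), (np.float64(175.75), 65), (np.float64(176.0), 65)]
pointer deg 173.77642419962336
```

```bash
python3 - <<'E'
import cv2,numpy as np
w=cv2.imread("rect.png"); pol=cv2.warpPolar(w,(240,1440),(240,240),240,cv2.WARP_POLAR_LINEAR); A=lambda i:i/4+90
h=cv2.cvtColor(pol,cv2.COLOR_BGR2HSV)
for r0 in(96,108,120,132,140,148,160,172,184,192,200,208,214):
    v=pol[:160,r0:r0+6].max(axis=2).astype(float).mean(1)[:100]; v2=pol[1360:,r0:r0+6].max(axis=2).astype(float).mean(1); v=np.r_[v2,v]
    k=np.arange(-80,100); wt=np.clip(np.median(v)-30-v,0,None)
    red=((h[...,1]>90)&((h[...,0]<10)|(h[...,0]>170)))[:,r0:r0+6].mean(1); q=np.r_[red[1360:],red[:100]]; 
    on=k[q>.5]; print(r0/4,"dark",round(A((wt*k).sum()/max(wt.sum(),1e-9)),2) if wt.sum()>0 else None,round(v.min()),"ext",[round(A(x),1) for x in k[wt>0][[0,-1]]] if wt.sum()>0 else "", "red",[A(on.min()),A(on.max()),round(A(on.mean()),2)] if len(on) else None)
E
```

```text
24.0 dark 105.14 82 ext [np.float64(99.0), np.float64(111.0)] red None
27.0 dark 104.21 80 ext [np.float64(99.0), np.float64(109.8)] red None
30.0 dark 103.77 80 ext [np.float64(99.5), np.float64(108.5)] red None
33.0 dark 103.53 80 ext [np.float64(99.5), np.float64(107.5)] red None
35.0 dark 103.36 85 ext [np.float64(100.8), np.float64(106.0)] red None
37.0 dark 103.26 78 ext [np.float64(101.5), np.float64(105.2)] red None
40.0 dark 102.86 83 ext [np.float64(100.8), np.float64(105.0)] red [np.float64(99.25), np.float64(101.25), np.float64(100.25)]
43.0 dark 102.37 88 ext [np.float64(100.5), np.float64(104.2)] red [np.float64(99.0), np.float64(101.0), np.float64(100.0)]
46.0 dark 102.19 82 ext [np.float64(100.5), np.float64(104.0)] red [np.float64(97.0), np.float64(100.75), np.float64(98.88)]
48.0 dark 102.31 112 ext [np.float64(100.8), np.float64(104.0)] red [np.float64(96.0), np.float64(104.75), np.float64(99.89)]
50.0 dark 86.54 124 ext [np.float64(70.5), np.float64(114.8)] red [np.float64(94.5), np.float64(106.5), np.float64(100.64)]
52.0 dark 84.7 121 ext [np.float64(70.5), np.float64(114.8)] red [np.float64(93.25), np.float64(107.25), np.float64(100.3)]
53.5 dark 89.27 136 ext [np.float64(70.5), np.float64(114.8)] red [np.float64(94.0), np.float64(107.25), np.float64(101.79)]
```

The zero mark reads about 100.4° and the pointer about 102.2°, but some of that 1.8° may be parallax. I'll check it from a viewpoint nearly square to the dial.

arm_command(delta_pos=[[-0.04,0,0],[-0.08,0,0],[-0.12,0,0.02],[-0.14,0,0.04],[-0.14,0,0.04]], delta_rot=[[0,0,0.37],[0,0,0.37],[0,0,0.37],[0,0,0.37],[0,0,0.37]], claw=[0.3,0.3,0.3,0.3,0.3])

```text
t: 26.62
eef_pos: [439.9, -84.8, 282.0]
tcp_rot: [3.115, -0.025, -0.174]
ft_force: [-0.3, 0.7, 1.1]
opening: 0.703
grip_force: 0.0
```

arm_command(delta_pos=[[0,0,0],[0,0,0],[0,0,0],[0,0,0],[0,0,0]], delta_rot=[[0,0,0.38],[0,0,0.38],[0,0,0.38],[0,0,0.38],[0,0,0.38]], claw=[0.3,0.3,0.3,0.3,0.3])

```text
t: 27.03
eef_pos: [440.5, -84.8, 281.2]
tcp_rot: [3.115, -0.024, 0.422]
ft_force: [-0.1, -0.1, -0.1]
opening: 0.7
grip_force: 0.0
```

arm_command(delta_pos=[[0,0,0],[0,0,0],[0,0,0],[0,0,0],[0,0,0]], delta_rot=[[0,0,0.38],[0,0,0.38],[0,0,0.38],[0,0,0.38],[0,0,0.38]], claw=[0.3,0.3,0.3,0.3,0.3])

```text
t: 27.45
eef_pos: [440.5, -84.8, 281.2]
tcp_rot: [3.114, -0.024, 1.019]
ft_force: [-0.5, -0.7, -0.4]
opening: 0.702
grip_force: 0.0
```

arm_command(delta_pos=[[0,0,0],[0,0,0],[0,0,0],[0,0,0],[0,0,0]], delta_rot=[[0,0,0.38],[0,0,0.38],[0,0,0.38],[0,0,0.38],[0,0,0.38]], claw=[0.3,0.3,0.3,0.3,0.3])

```text
t: 27.87
eef_pos: [440.5, -84.9, 281.2]
tcp_rot: [3.114, -0.024, 1.616]
ft_force: [0.5, -0.6, -0.4]
opening: 0.7
grip_force: 0.0
```

arm_command(delta_pos=[[0,0,0],[0,0,0],[0,0,0],[0,0,0],[0,0,0]], delta_rot=[[0,0,0.3],[0,0,0.3],[0,0,0.3],[0,0,0.3],[0,0,0.3]], claw=[0.3,0.3,0.3,0.3,0.3])

```text
t: 28.28
eef_pos: [440.6, -84.9, 281.2]
tcp_rot: [3.114, -0.024, 2.085]
ft_force: [0.3, 0.7, -0.2]
opening: 0.701
grip_force: 0.0
```

```bash
python3 s.py; python3 m.py pics/w10.png; python3 - <<'E'
from dial import *
T=np.array(calibration("wrist")["T"]); n,up,left=frame(0,np.radians(-7)); v=T[:3,3]-np.array([490.3,-88.8,46.5]); print("cam up,left,n",v@up,v@left,v@n)
w=cv2.imread("rect.png"); pol=cv2.warpPolar(w,(240,1440),(240,240),240,cv2.WARP_POLAR_LINEAR); A=lambda i:i/4+90
h=cv2.cvtColor(pol,cv2.COLOR_BGR2HSV); k=np.arange(-60,100)
for r0 in(96,120,140,148,160,172,184,192,200,208,214):
    v=np.roll(pol[:,r0:r0+6].max(axis=2).astype(float).mean(1),60)[:160]; wt=np.clip(np.median(v)-30-v,0,None)*(k<80)
    q=np.roll(((h[...,1]>90)&((h[...,0]<10)|(h[...,0]>170)))[:,r0:r0+6].mean(1),60)[:160]; on=k[q>.5]; dk=k[wt>0]
    print(r0/4,"dark",(round(A((wt*k).sum()/wt.sum()),2),A(dk[0]),A(dk[-1])) if len(dk) else None,"red",[A(on.min()),A(on.max()),round(A(on.mean()),2)] if len(on) else None)
E
```

```text
28.2833 pos [440.6 -84.9 281.2] x [-0.492  0.87   0.024] y [0.871 0.491 0.027] z [ 0.012  0.035 -0.999] grasp [440.4 -85.5 300.2] j [-0.36  0.16  1.87  0.04  1.11 -0.89] F [ 0.3  0.7 -0.2] op 0.701 g 0.0
proj D [346.94494332 234.9177424 ] red n 896 zero mark deg 100.14955357142857 93.25 107.25
pointer rows [(np.float64(100.0), 112), (np.float64(100.25), 109), (np.float64(100.5), 107), (np.float64(100.75), 106), (np.float64(101.0), 105), (np.float64(101.25), 105), (np.float64(101.5), 106), (np.float64(101.75), 107), (np.float64(102.0), 108), (np.float64(102.25), 110), (np.float64(102.5), 112), (np.float64(102.75), 114)]
pointer deg 101.49102795612627
cam up,left,n 32.64862441411923 55.91423065711553 416.5495938283246
24.0 dark (np.float64(103.9), np.float64(98.5), np.float64(107.5)) red None
30.0 dark (np.float64(101.56), np.float64(97.5), np.float64(105.75)) red None
35.0 dark (np.float64(101.49), np.float64(98.5), np.float64(104.25)) red None
37.0 dark (np.float64(101.18), np.float64(99.5), np.float64(103.0)) red None
40.0 dark (np.float64(100.89), np.float64(99.25), np.float64(102.5)) red None
43.0 dark (np.float64(100.8), np.float64(99.25), np.float64(102.25)) red [np.float64(99.0), np.float64(99.5), np.float64(99.25)]
46.0 dark (np.float64(100.57), np.float64(99.0), np.float64(102.0)) red [np.float64(96.75), np.float64(103.25), np.float64(99.63)]
48.0 dark (np.float64(100.81), np.float64(99.5), np.float64(102.0)) red [np.float64(96.25), np.float64(104.75), np.float64(100.64)]
50.0 dark (np.float64(92.28), np.float64(77.5), np.float64(108.0)) red [np.float64(94.25), np.float64(106.0), np.float64(100.02)]
52.0 dark (np.float64(90.01), np.float64(77.5), np.float64(108.0)) red [np.float64(93.25), np.float64(107.25), np.float64(100.3)]
53.5 dark (np.float64(84.69), np.float64(77.75), np.float64(107.75)) red [np.float64(99.0), np.float64(107.25), np.float64(102.28)]
```

Seen square to the dial, the pointer (about 100.7°) and the zero mark (about 100.3°) differ by about 0.4°. The robot is clear of everything, so I'm handing in.

```bash
python3 -c "
from cell import *
print(job_done())"
```

```text
the job is handed in; nothing more can be done
None
```

The job is handed in at about 28 s: the bottle stands upright and free on the balance pan, the zero mark is within about 0.5° of the pointer, and the arm never went near the conical flask or the crucible.

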